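# Start the plaster vibrator under its splash guard and start the bench timer

## Task

The flask half has just been poured: lift the clear splash guard on the front of the vibrator right up, flip the toggle under it away from you to the green dot to switch the vibrator on, and lower the guard fully shut again to keep the stone out of the switch. Then slide the bench timer back until it stands against the foot of the flask press, so that it cannot skate away, press its green start bar right in while it is braced there, and let go, leaving the timer standing upright against the press. Do not disturb the flask half on the vibrating plate, the open tub of paste or the brown bottle.

Things in the scene. Friction and masses are not known exactly. Their poses are not given: they have to be found in the camera images.
- vibrator: fixed plaster vibrator: grey housing 160 (x) x 200 (y) mm, black-matted plate on top at z = 81 mm; in front a console 72 mm wide, x from -80 to -166 mm in its own frame, whose panel slopes from z = 62 mm (far) to 31 mm (near). Origin on the bench under the housing's middle, x away from the robot at yaw 0. A knob sticks out 11 mm from the console's front below z = 30 mm.
- guard (a joint): angle of the clear splash guard over the toggle: 0 shut (top plate level), 1.66 rad fully open (just past upright). It hinges on its far edge and opens up and away from the robot. Stiff hinge, about 0.035 N m: it stays at whatever angle it is left and must be brought all the way down. May start up to 0.1 rad ajar.
- guard_lip (a point): middle of the outer edge of the guard's yellow finger lip, 94 mm from the hinge axis, level with it when shut. Guard 52 mm wide, plate and lip 4 mm thick. The lip overhangs the guard's front wall by 25 mm (free space below it) and the console's front by 14 mm; the front wall hangs 33 mm below the lip. Its axes turn with the guard.
- guard_hinge (a point): middle of the guard's hinge axis, 74 mm above the bench; the axis runs along the vibrator's y
- toggle (a joint): angle of the bat toggle: 0 stop (leaning towards the robot, to the red dot), 0.6 rad run (pushed away from the robot, towards the green dot). It snaps over the middle by itself and stays at either end; about 2 N at its tip move it.
- toggle_tip (a point): tip of the metal toggle, 8 mm thick, 20 mm long from its pivot, which lies 45 mm in front of the guard's hinge and 47 mm above the bench; at the start the tip is 63 mm above the bench and 12 mm nearer the robot than the pivot. The panel is 43 mm above the bench there
- timer: loose bench timer, 84 wide (y) x 76 deep (x) x 62 mm high, 0.3 kg, off-white with a blank sloping display; too big to grasp, it slides on the bench with 1 to 3 N. Origin at the middle of its underside; its x axis points out of its back, its front (lower 30 mm upright) faces -x.
- timer_back (a point): middle of the timer's back face, 38 mm behind its origin, 10 mm above the bench, the height at which it meets the press's foot
- timer_button (a joint): travel of the green start bar in the timer's front: 0 out, 0.005 m right in; springs back. 2.5 N start it, 5 N push it right in, more than the timer's own sliding friction, so it goes in only when the timer is braced
- button_face (a point): middle of the outer face of the green start bar, 32 wide x 14 mm high, 16 mm above the bench; it stands 7 mm out of the timer's front, 45 mm in front of the timer's origin, and moves along the timer's x
- flask_press: heavy green screw press, fixed; not to be operated. Origin at the middle of its foot, on the bench
- press_foot (a point): middle of the front edge of the press's foot, at the bench; its x axis points horizontally into the press, square to that edge, and its y axis runs along the edge, which is straight for about 100 mm either side. The foot is a 24 mm high slab with slightly sloping sides
- flask_half: loose metal flask half filled with stone, 132 (x) x 152 (y) x 48 mm, standing on the vibrating plate behind the guard; origin at the middle of its underside
- paste_tub: loose open white tub of paste, 73 mm across, 63 mm high, standing in front of the press beside the timer; origin at the middle of its underside
- brown_bottle: loose brown bottle with a white cap, 55 mm across, 119 mm high, standing on the bench near the right of the vibrator; origin at the middle of its underside

How it is judged:
By the outcome, as a careful person would: the job done as asked, in the order asked, and still so for the second after the job is handed in, with the robot touching nothing.
It also fails if it takes over 67 s, if anything falls off the work surface, if the arm or the gripper's body presses on something with over 40 N, if the wrist force passes 120 N, or if a joint passes its speed limit or range.

## Robot

A 6-joint arm with a two-finger parallel gripper is mounted at the origin on a cart in front of the work surface, level with it; the furniture and walls round the work are solid. World frame = base frame: x ahead of the robot, y to its left, z up, the work surface at z = 0. Lengths are in m, angles in rad, forces in N, time in s.
With the tool pointing down it reaches from about 0.375 to 0.975 m from the base axis. Payload 3.8 kg.
Tool frame: the origin (TCP) lies at the very end of the fingers, on their centre line; the grasp point (between the pads) lies 19 mm behind it; z points along the fingers, y is the line along which they close (so a half turn about z gives the same grasp; the last joint's range is limited). The gripper opens to 85 mm and grips with 20 to 120 N. Pads are 22 mm wide; open, the fingers measure 114 mm over their backs; the gripper's body (76 mm by 85 mm) begins 54 mm behind the grasp point. The pads swing forward as they close: fully open they stand 13 mm farther back than shut.
Start: joints at [-1.253, 0.264, 1.604, -0, 1.274, -0.037], TCP at [0.234, -0.633, 0.231] pointing down, gripper open.
Joint ranges: [-2.63, 2.63], [-0.94, 2.18], [0.31, 2.57], [-1.31, 4.45], [0, 2.66], [-2.55, 2.55]. Speed limits (rad/s): [2.57, 2.57, 3.14, 3.14, 3.14, 3.14].

## Interface

Orientations are given as a unit quaternion [x, y, z, w].
In Python, from cell import get_state, grab_frame, camera_model, hand_in gives the robot as it stands. The module is installed in compiled form; this text tells all that it offers.
- The arm moves only by the tool drive_tool, never from a script. Its argument "deltas" is a list of rows, each an object of numbers: "tx", "ty", "tz": the shift along the tool's x, y, z in mm; "ax", "ay", "az": the turn, a rotation vector about the tool's x, y, z in degrees; "hand": the finger opening in mm, from 0 to 85.4. A call has 1 to 20 rows; each row shifts and turns the commanded pose from where the row before left it, along the tool's axes as they then stand; what a row does not reach is not made up. A row lasts 1/12 s, in which the tool goes at most 41.7 mm and 7.16 degrees, less where a joint would pass 70% of its speed; a pose out of reach is approached as far as the arm can. A call is refused whole if a number of a shift passes 41.7 or a number of a turn 7.16, either way. A call with a gripper value outside its range is refused whole. The fingers move at their own pace and stop on an object; "squeeze" is the grip in N (left out, the last holds). Time passes only in rows, so rows that do not move let the fingers close. It gives the time, the measured TCP pose, the force, the opening and the grip force at its end, in the units of the state.
- get_state(): the state, without advancing time (a new reading comes with each control period).
- grab_frame(name): name is "scene" or "side" or "wrist"; returns (picture, depth): 400x640x3 uint8, red, green, blue; 400x640 float32, m along the optical axis (not along the pixel's ray), 0 where there is no reading.
- camera_model(name): a dict with "intrinsics" (3x3 intrinsics, pixels), "R" (3x3) and "t" (3): a world point X has camera coordinates R X + t. Camera axes: x right, y down, z forward; pixel columns grow to the right and rows downward; lengths in m; the calibration is good to about 2 mm. The wrist camera is an equidistant fisheye: a pixel r from the principal point sees the ray r / f radians off the axis. A picture is of the moment at which its call begins: read the wrist's pose just before it. camera_model takes no time and is no camera call; for the wrist camera it gives the pose at the moment of the call.
- hand_in(): hands the job in; it is judged then, once.
The state is a dict: "time": time; "joint_positions": joint angles; "dq": joint speeds; "tau": joint torques, N m; "tool_pos": TCP position; "orientation": TCP orientation; "force": force on the tool from outside, world axes, zero at the start; "ft_torque": the same for the moment, N m; "width": finger opening in m; "gripper_force": force on a finger pad.
Only numpy, scipy, OpenCV 4.12 (cv2) and the standard library are available. Lean on these libraries where they do the work, as an engineer would, in place of code of your own. Each camera call takes 0.05 s, during which the arm holds its last target. There are 200 camera calls.

## Working session

There is one attempt and no reset: what is moved stays moved. The work goes in short steps, Python scripts to look and compute and a tool call to move; the robot and the scene stay as the last step left them, time stands still between calls to the robot, and variables do not carry over. Pictures are saved under pics/ and viewed, at most 10 in all, crops included, and the job is handed in when it is done.

Besides the shell and the picture viewer there is one more tool, called after "Emit:" as a command line: name --argument value ..., lists and objects as JSON in quotes. drive_tool: Moves the arm, as the interface text tells. Its arguments: {"type":"object","properties":{"deltas":{"type":"array","items":{"type":"object","properties":{"tx":{"type":"number"},"ty":{"type":"number"},"tz":{"type":"number"},"ax":{"type":"number"},"ay":{"type":"number"},"az":{"type":"number"},"hand":{"type":"number"}}}},"squeeze":{"type":"number"}},"required":["deltas"]}

```bash
mkdir -p pics
cat > h.py <<'E'
import numpy as np, cv2
from cell import *
def save(name,fn,crop=None):
    im,d=grab_frame(name); m=camera_model(name)
    np.savez('pics/'+fn+'.npz',im=im,d=d,K=m['intrinsics'],R=m['R'],t=m['t'])
    cv2.imwrite('pics/'+fn+'.png',im[:,:,::-1]); return im,d
def world(fn):
    z=np.load('pics/'+fn+'.npz'); K=z['K'];d=z['d']
    v,u=np.mgrid[:d.shape[0],:d.shape[1]]
    P=np.stack([(u-K[0,2])/K[0,0]*d,(v-K[1,2])/K[1,1]*d,d],-1)
    W=(P-z['t'])@z['R']; W[d==0]=np.nan
    return W,z['im']
E
python3 - <<'E'
from h import *
for n in('scene','side'):
    save(n,n+'0'); m=camera_model(n); print(n,-np.array(m['R']).T@m['t'],np.array(m['R'])[2])
print(get_state())
a=cv2.imread('pics/scene0.png')
E
```

```text
scene [0.2056457  0.83157897 0.4816299 ] [ 0.38972692 -0.82795813 -0.40323474]
side [0.59493432 0.71712758 0.68908952] [-0.04132765 -0.75895723 -0.64982763]
{'time': 0.1, 'joint_positions': array([-1.25289154e+00,  2.64688458e-01,  1.60525443e+00, -2.10857328e-05,
        1.27370055e+00, -3.68805709e-02]), 'dq': array([-0.00136374, -0.00130461, -0.00244205,  0.00128812,  0.00105267,
       -0.0010693 ]), 'tau': array([-3.19051742e-04, -5.16706216e+01, -3.68590021e+01,  1.14474045e-05,
        6.31090079e-03, -3.04169157e-05]), 'tool_pos': array([ 0.23428259, -0.632325  ,  0.23007017]), 'orientation': array([ 9.84306072e-01,  1.76466727e-01, -1.53585105e-04, -1.01387658e-03]), 'force': array([-0.11240318, -0.1187997 , -0.5004038 ]), 'ft_torque': array([-0.04696489, -0.00713502,  0.03637832]), 'gripper_force': 0.0, 'width': 0.08569311841556193}
```

View pics/scene0.png

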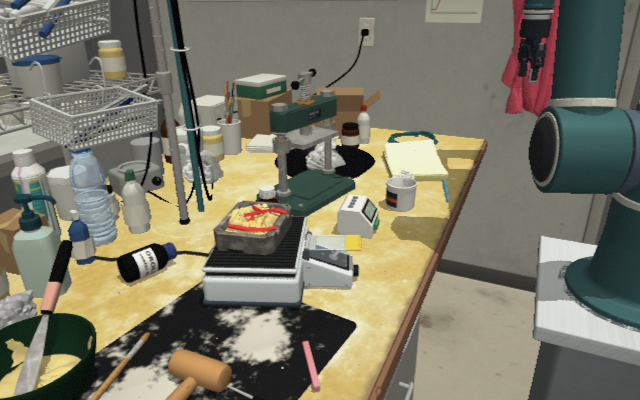

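View pics/side0.png

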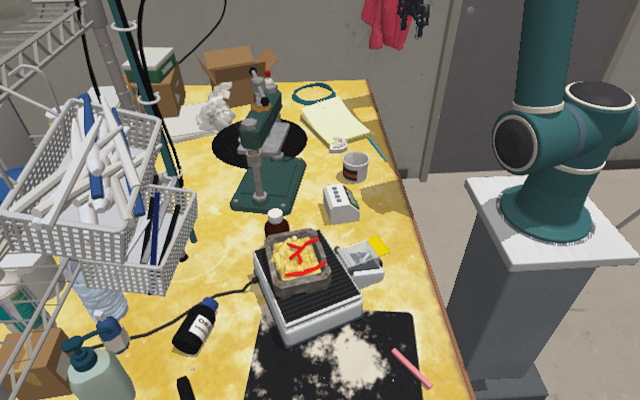

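Run:
```python
from h import *
W,im=world('scene0'); W2,im2=world('side0')
top=np.zeros((600,800,3),np.uint8)
P=np.vstack([W.reshape(-1,3),W2.reshape(-1,3)]);C=np.vstack([im.reshape(-1,3),im2.reshape(-1,3)])
ok=np.isfinite(P).all(1)&(P[:,2]<.25)&(P[:,2]>-.02); P=P[ok];C=C[ok]
print(np.percentile(P,[1,50,99],axis=0))
# rows: x .95->.35 top->bottom ; cols y +.4 -> -.4
o=np.argsort(P[:,2]);P=P[o];C=C[o]
r=((.95-P[:,0])*1000).astype(int);c=((.3-P[:,1])*1000).astype(int)
for dr in(0,1,-1):
  for dc in(0,1,-1):
    k=(r+dr>=0)&(r+dr<600)&(c+dc>=0)&(c+dc<800); 
    top[r[k]+dr,c[k]+dc]=C[k][:,::-1]
cv2.imwrite('pics/top0.png',top)
for W_,i,box in((W,im,(330,365,230,255)),(W2,im2,(365,392,232,258))):
    x0,x1,y0,y1=box; s=i[y0:y1,x0:x1].astype(int);w=W_[y0:y1,x0:x1]
    m=(s[...,0]>180)&(s[...,1]>140)&(s[...,2]<80)&(w[...,2]>.045); q=w[m]; print(len(q)); 
    if len(q): print(np.median(q,0).round(4)); print(cv2.minAreaRect((q[:,:2]*1000).astype(np.float32)), np.percentile(q[:,2],[5,95]))
    m2=(i[...,0]<90)&False
big=cv2.resize(im[170:310,200:440],None,fx=3.3,fy=3.3,interpolation=cv2.INTER_CUBIC)[:,:,::-1]
cv2.imwrite('pics/crop0.png',big)
```

```text
[[-0.6913313  -1.14829824 -0.01107142]
 [ 0.64431596  0.09513265  0.02359002]
 [ 1.93601262  0.56327983  0.24084226]]
90
[0.4518 0.1593 0.0773]
((455.6648254394531, 155.46726989746094), (24.691482543945312, 49.78262710571289), 21.51453971862793) [0.07606053 0.07856309]
236
[0.4554 0.1562 0.079 ]
((455.4862365722656, 154.8011932373047), (26.489667892456055, 51.86544418334961), 21.95789909362793) [0.07742186 0.08084548]
```

View pics/top0.png

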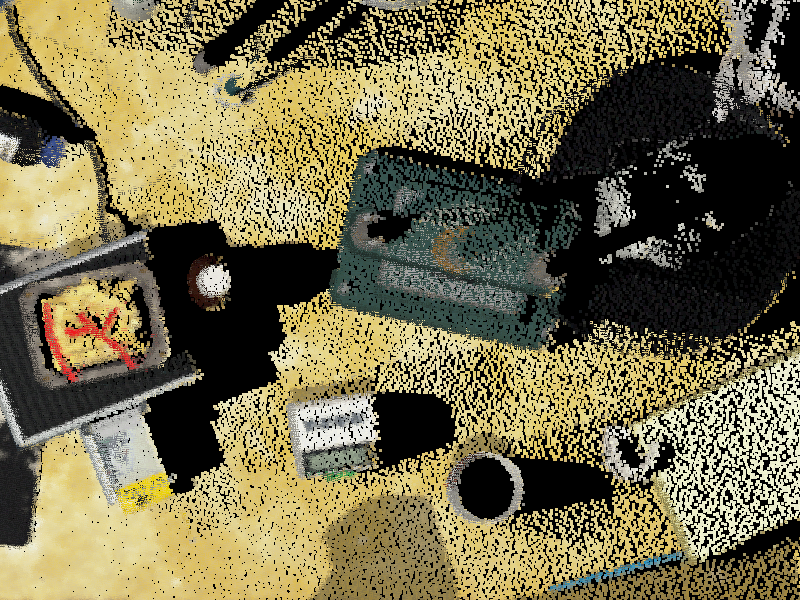

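View pics/crop0.png

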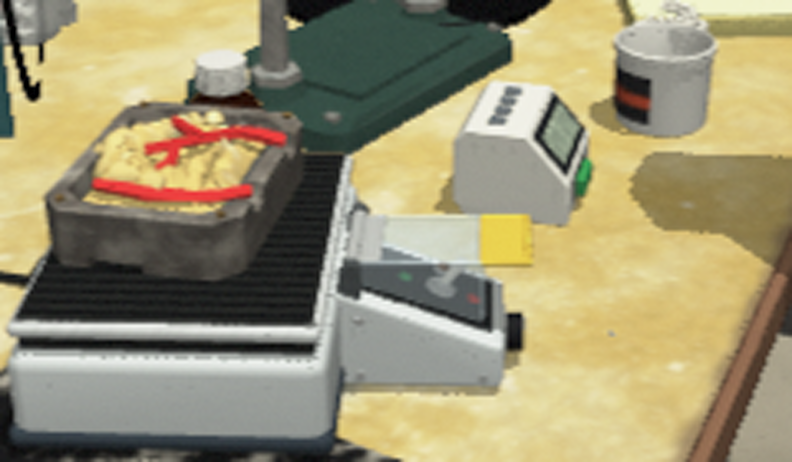

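The scene shows the vibrator at (255,270) with its yellow lip at (350,243), the timer at (357,215), the press foot at (315,190) and the tub at (400,190). In the top view (1 px = 1 mm) the console points about 22° left, the timer sits left of the foot's edge, and the toggle leans to the red dot. Next I'll fit the poses.

Run:
```python
from h import *
W,im=world('scene0'); W2,im2=world('side0')
for W_,i in((W,im),(W2,im2)):
    P=W_.reshape(-1,3);C=i.reshape(-1,3).astype(int)
    def sel(x0,x1,y0,y1,z0,z1,f=None):
        m=(P[:,0]>x0)&(P[:,0]<x1)&(P[:,1]>y0)&(P[:,1]<y1)&(P[:,2]>z0)&(P[:,2]<z1)
        if f is not None:m&=f
        return P[m]
    rect=lambda q:[np.round(v,1).tolist() for v in cv2.minAreaRect((q[:,:2]*1000).astype(np.float32))] if len(q)>5 else len(q)
    print('bench z',np.median(sel(.4,.46,0,.1,-.02,.02)[:,2]))
    print('timer',rect(sel(.42,.60,-.1,.03,.012,.075)), 'top z',np.percentile(sel(.42,.6,-.1,.03,.03,.09)[:,2],98))
    g=(C[:,1]>C[:,0]+50)&(C[:,1]>C[:,2]+40)
    q=sel(.42,.6,-.1,.03,.0,.06,g);print('button',len(q),np.median(q,0) if len(q) else '',rect(q))
    print('tub',rect(sel(.41,.53,-.24,-.135,.03,.075)))
    print('bottle',rect(sel(.63,.71,.05,.13,.09,.14)))
    print('flask',rect(sel(.54,.70,.12,.31,.11,.15)))
    print('plate',rect(sel(.48,.76,.08,.45,.07,.09,(C.max(1)<70))))
    # press foot edge: lowest-x green pts per y
    q=sel(.55,.75,-.3,.0,.012,.03,(C.max(1)<110)&(C[:,1]>C[:,0]+10))
    ys=np.arange(-.24,-.04,.01);e=[]
    for y in ys:
        k=q[np.abs(q[:,1]-y)<.005]
        if len(k)>3:e.append((y,np.percentile(k[:,0],3)))
    e=np.array(e); p=np.polyfit(e[:,0],e[:,1],1); print('foot edge x=',p,'ang',np.degrees(np.arctan(-p[0])), 'resid',np.abs(e[:,1]-np.polyval(p,e[:,0])).max(), 'ylim',q[:,1].min(),q[:,1].max())
```

```text
bench z -0.0005943733942191506
timer [[511.0, -35.8], [82.1, 87.3], 8.7] top z 0.06317048702866625
button 30 [ 0.47393387 -0.03277104  0.02199876] [[473.8, -39.3], [6.1, 27.9], 9.8]
tub [[460.8, -184.8], [70.7, 75.3], 14.2]
bottle [[666.8, 86.9], [31.7, 38.5], 84.4]
flask [[624.6, 203.9], [108.7, 140.4], 12.1]
plate [[582.6, 211.4], [241.2, 154.5], 84.3]
foot edge x= [0.22055373 0.65299296] ang -12.437676702958559 resid 0.0023927988192646854 ylim -0.279673598378545 -0.03107098624672461
bench z 0.0016732683620804803
timer [[511.4, -36.0], [83.3, 87.6], 7.9] top z 0.06606443542794888
button 10 [ 0.4746769  -0.03319261  0.03023576] [[475.9, -30.0], [40.3, 8.1], 82.2]
tub [[461.0, -184.7], [74.5, 69.0], 84.6]
bottle [[668.2, 88.8], [37.7, 43.0], 74.5]
flask [[623.7, 204.7], [107.6, 138.1], 12.1]
plate [[613.1, 183.9], [162.1, 248.1], 21.3]
foot edge x= [0.2148739  0.65202386] ang -12.126974039761045 resid 0.008519853211463757 ylim -0.27027389759048476 -0.030136474221487707
```

Emit:
drive_tool --deltas '[{"tx": 30, "ty": -25}, {"tx": 30, "ty": -25}, {"tx": 30, "ty": -25}, {"tx": 30, "ty": -28}, {"tx": 30, "ty": -28}, {"tx": 30, "ty": -28}, {"tx": 25, "ty": -30}, {"tx": 25, "ty": -30}, {"tx": 25, "ty": -30}, {"tx": 25, "ty": -30}, {"tx": 25, "ty": -30}, {"tx": 25, "ty": -30}, {"tx": 20, "ty": -30}, {"tx": 20, "ty": -30}, {"tx": 20, "ty": -30}, {"tx": 20, "ty": -30}]'

```text
invalid input at $.deltas[0]: expected keys tx, ty, tz, ax, ay, az, hand
```

Emit:
drive_tool --deltas '[{"tx": 30, "ty": -28, "tz": 0, "ax": 0, "ay": 0, "az": -1.4, "hand": 85}, {"tx": 30, "ty": -28, "tz": 0, "ax": 0, "ay": 0, "az": 0, "hand": 85}, {"tx": 30, "ty": -28, "tz": 0, "ax": 0, "ay": 0, "az": 0, "hand": 85}, {"tx": 30, "ty": -28, "tz": 0, "ax": 0, "ay": 0, "az": 0, "hand": 85}, {"tx": 28, "ty": -30, "tz": 0, "ax": 0, "ay": 0, "az": 0, "hand": 85}, {"tx": 28, "ty": -30, "tz": 0, "ax": 0, "ay": 0, "az": 0, "hand": 85}, {"tx": 28, "ty": -30, "tz": 0, "ax": 0, "ay": 0, "az": 0, "hand": 85}, {"tx": 28, "ty": -30, "tz": 0, "ax": 0, "ay": 0, "az": 0, "hand": 85}, {"tx": 25, "ty": -32, "tz": 0, "ax": 0, "ay": 0, "az": 0, "hand": 85}, {"tx": 25, "ty": -32, "tz": 0, "ax": 0, "ay": 0, "az": 0, "hand": 85}, {"tx": 25, "ty": -32, "tz": 0, "ax": 0, "ay": 0, "az": 0, "hand": 85}, {"tx": 25, "ty": -32, "tz": 0, "ax": 0, "ay": 0, "az": 0, "hand": 85}, {"tx": 20, "ty": -35, "tz": 0, "ax": 0, "ay": 0, "az": 0, "hand": 85}, {"tx": 20, "ty": -35, "tz": 0, "ax": 0, "ay": 0, "az": 0, "hand": 85}, {"tx": 20, "ty": -35, "tz": 0, "ax": 0, "ay": 0, "az": 0, "hand": 85}, {"tx": 20, "ty": -35, "tz": 0, "ax": 0, "ay": 0, "az": 0, "hand": 85}, {"tx": 18, "ty": -35, "tz": 0, "ax": 0, "ay": 0, "az": 0, "hand": 85}, {"tx": 16, "ty": -35, "tz": 0, "ax": 0, "ay": 0, "az": 0, "hand": 85}, {"tx": 16, "ty": -35, "tz": 0, "ax": 0, "ay": 0, "az": 0, "hand": 85}, {"tx": 10, "ty": -20, "tz": 0, "ax": 0, "ay": 0, "az": 0, "hand": 85}]' --squeeze 20

```text
time: 1.77
tool_pos: [0.4417, 0.1253, 0.231]
orientation: [0.982, 0.19, -0.0, -0.001]
force: [0.5, 0.4, -0.6]
width: 0.0849
gripper_force: 0.0
```

```bash
cat >> h.py <<'E'
from scipy.spatial.transform import Rotation as Ro
def to(p,yaw=None):
    "tool-frame shift (mm) to world point p, and az to bring tool x to heading yaw (deg)"
    s=get_state(); R=Ro.from_quat(s['orientation']).as_matrix()
    h=np.degrees(np.arctan2(R[1,0],R[0,0]))
    print('t',s['time'],'tcp',s['tool_pos'].round(4),'z',R[:,2].round(3),'head',h.round(2),'F',s['force'].round(1),'w',round(s['width']*1e3,1))
    print('shift',(R.T@(np.array(p)-s['tool_pos'])*1000).round(1), 'az',None if yaw is None else round(h-yaw,2))
E
python3 -c "
from h import *
to([.453,.154,.055],21.7)"
```

```text
t 1.7667 tcp [0.4417 0.1253 0.231 ] z [-0.     0.001 -1.   ] head 21.85 F [ 0.5  0.4 -0.6] w 84.9
shift [ 21.1 -22.2 176. ] az 0.15
```

Emit:
drive_tool --deltas '[{"tx": 11, "ty": -11, "tz": 10, "ax": 0, "ay": 0, "az": 0, "hand": 85}, {"tx": 10, "ty": -11, "tz": 30, "ax": 0, "ay": 0, "az": 0, "hand": 85}, {"tx": 0, "ty": 0, "tz": 30, "ax": 0, "ay": 0, "az": 0, "hand": 85}, {"tx": 0, "ty": 0, "tz": 30, "ax": 0, "ay": 0, "az": 0, "hand": 85}, {"tx": 0, "ty": 0, "tz": 25, "ax": 0, "ay": 0, "az": 0, "hand": 85}, {"tx": 0, "ty": 0, "tz": 0, "ax": 0, "ay": 0, "az": 0, "hand": 85}, {"tx": 0, "ty": 0, "tz": 0, "ax": 0, "ay": 0, "az": 0, "hand": 85}]'

```text
time: 2.35
tool_pos: [0.452, 0.1497, 0.1047]
orientation: [0.982, 0.189, -0.002, 0.0]
force: [0.1, -0.6, 1.3]
width: 0.085
gripper_force: 0.0
```

```bash
python3 -c "
from h import *
to([.453,.154,.055],21.7)
save('wrist','w1');save('scene','s1')
a=cv2.imread('pics/w1.png');b=cv2.imread('pics/s1.png')[160:320,260:420]
cv2.imwrite('pics/c1.png',np.hstack([cv2.resize(a[:,100:540],(440,400)),cv2.resize(b,(360,400))]))"
```

```text
t 2.35 tcp [0.452  0.1497 0.1047] z [-0.005 -0.001 -1.   ] head 21.73 F [ 0.1 -0.6  1.3] w 85.0
shift [ 2.7 -3.6 49.7] az 0.03
```

View pics/c1.png

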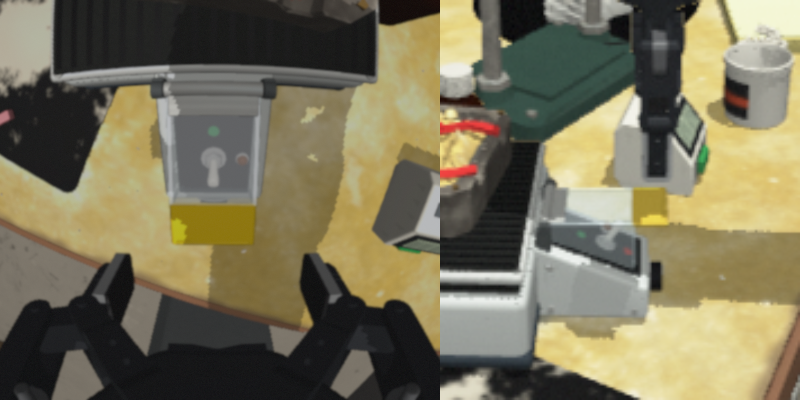

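Wrist view: the yellow lip (212,222) lies midway between the fingers (120 / 312), square to them, so I'll go down and close.

Emit:
drive_tool --deltas '[{"tx": 2, "ty": -2, "tz": 20, "ax": 0, "ay": 0, "az": 0, "hand": 85}, {"tx": 0, "ty": 0, "tz": 20, "ax": 0, "ay": 0, "az": 0, "hand": 85}, {"tx": 0, "ty": 0, "tz": 10, "ax": 0, "ay": 0, "az": 0, "hand": 85}, {"tx": 0, "ty": 0, "tz": 0, "ax": 0, "ay": 0, "az": 0, "hand": 60}, {"tx": 0, "ty": 0, "tz": 0, "ax": 0, "ay": 0, "az": 0, "hand": 45}, {"tx": 0, "ty": 0, "tz": 0, "ax": 0, "ay": 0, "az": 0, "hand": 45}, {"tx": 0, "ty": 0, "tz": 0, "ax": 0, "ay": 0, "az": 0, "hand": 45}, {"tx": 0, "ty": 0, "tz": 0, "ax": 0, "ay": 0, "az": 0, "hand": 45}, {"tx": 0, "ty": 0, "tz": 0, "ax": 0, "ay": 0, "az": 0, "hand": 45}]' --squeeze 20

```text
time: 3.2
tool_pos: [0.4557, 0.1537, 0.0575]
orientation: [0.982, 0.188, 0.001, -0.001]
force: [-1.5, 4.7, 1.6]
width: 0.0515
gripper_force: 24.1
```

```bash
python3 -c "
from h import *
to([.453,.154,.055],21.7)
print(get_state()['gripper_force'])"
```

```text
t 3.2 tcp [0.4557 0.1537 0.0575] z [ 0.002  0.002 -1.   ] head 21.68 F [-1.5  4.7  1.6] w 51.5
shift [-2.4 -1.3  2.5] az -0.02
24.062319360673428
```

Emit:
drive_tool --deltas '[{"tx": 0.5, "ty": 0, "tz": -9, "ax": 0, "ay": 0, "az": 0, "hand": 45}, {"tx": 1.5, "ty": 0, "tz": -8.9, "ax": 0, "ay": 0, "az": 0, "hand": 45}, {"tx": 2.4, "ty": 0, "tz": -8.7, "ax": 0, "ay": 0, "az": 0, "hand": 45}, {"tx": 3.4, "ty": 0, "tz": -8.3, "ax": 0, "ay": 0, "az": 0, "hand": 45}, {"tx": 4.3, "ty": 0, "tz": -8, "ax": 0, "ay": 0, "az": 0, "hand": 45}, {"tx": 5.1, "ty": 0, "tz": -7.4, "ax": 0, "ay": 0, "az": 0, "hand": 45}, {"tx": 5.9, "ty": 0, "tz": -6.8, "ax": 0, "ay": 0, "az": 0, "hand": 45}, {"tx": 0, "ty": 0, "tz": 0, "ax": 0, "ay": 0, "az": 0, "hand": 45}]'

```text
time: 3.87
tool_pos: [0.4772, 0.1622, 0.1149]
orientation: [0.982, 0.188, 0.0, -0.0]
force: [-3.0, 5.6, -2.0]
width: 0.0516
gripper_force: 26.0
```

```bash
python3 -c "
from h import *
to([.4785,.1632,.114],21.7)"
```

```text
t 3.8667 tcp [0.4772 0.1622 0.1149] z [ 0.     0.001 -1.   ] head 21.72 F [-3.   5.6 -2. ] w 51.6
shift [ 1.6 -0.5  0.9] az 0.02
```

Smooth and low force; I'll continue the arc.

Emit:
drive_tool --deltas '[{"tx": 6.6, "ty": 0, "tz": -6.1, "ax": 0, "ay": 0, "az": 0, "hand": 45}, {"tx": 7.3, "ty": 0, "tz": -5.4, "ax": 0, "ay": 0, "az": 0, "hand": 45}, {"tx": 7.8, "ty": 0, "tz": -4.5, "ax": 0, "ay": 0, "az": 0, "hand": 45}, {"tx": 8.2, "ty": 0, "tz": -3.6, "ax": 0, "ay": 0, "az": 0, "hand": 45}, {"tx": 8.7, "ty": 0, "tz": -2.7, "ax": 0, "ay": 0, "az": 0, "hand": 45}, {"tx": 8.8, "ty": 0, "tz": -1.8, "ax": 0, "ay": 0, "az": 0, "hand": 45}, {"tx": 9, "ty": 0, "tz": -0.8, "ax": 0, "ay": 0, "az": 0, "hand": 45}, {"tx": 9, "ty": 0, "tz": 0.3, "ax": 0, "ay": 0, "az": 0, "hand": 45}, {"tx": 1.5, "ty": 0, "tz": 0, "ax": 0, "ay": 0, "az": 0, "hand": 45}, {"tx": 0, "ty": 0, "tz": 0, "ax": 0, "ay": 0, "az": 0, "hand": 45}]'

```text
time: 4.7
tool_pos: [0.5393, 0.1865, 0.1389]
orientation: [0.982, 0.189, 0.0, -0.0]
force: [-3.5, 3.4, 3.0]
width: 0.0512
gripper_force: 25.8
```

```bash
python3 -c "
from h import *
to([.538,.187,.137],21.7)
im,d=save('side','s2');save('wrist','w2')
a=cv2.imread('pics/w2.png');b=cv2.imread('pics/s2.png')[180:320,250:390]
cv2.imwrite('pics/c2.png',np.hstack([a[:,100:540],cv2.resize(b,(360,400))]))"
```

```text
t 4.7 tcp [0.5393 0.1865 0.1389] z [ 0.  0. -1.] head 21.74 F [-3.5  3.4  3. ] w 51.2
shift [-1.  -1.   1.9] az 0.04
```

View pics/c2.png

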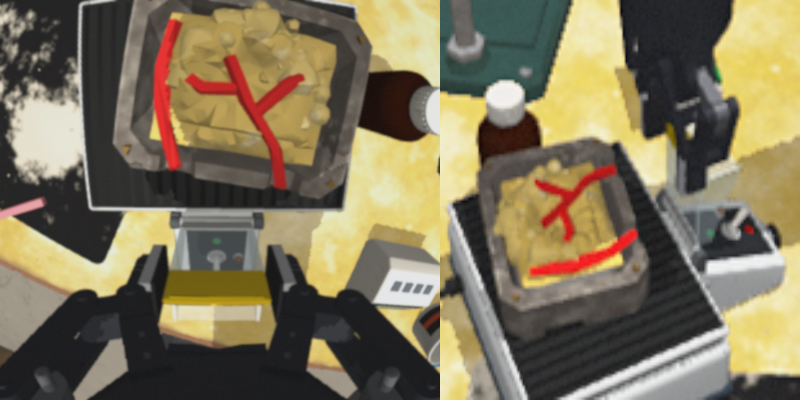

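Emit:
drive_tool --deltas '[{"tx": 2.5, "ty": 0, "tz": 0, "ax": 0, "ay": 0, "az": 0, "hand": 45}, {"tx": 0, "ty": 0, "tz": 0, "ax": 0, "ay": 0, "az": 0, "hand": 45}, {"tx": 0, "ty": 0, "tz": 0, "ax": 0, "ay": 0, "az": 0, "hand": 70}, {"tx": 0, "ty": 0, "tz": 0, "ax": 0, "ay": 0, "az": 0, "hand": 80}, {"tx": 0, "ty": 0, "tz": 0, "ax": 0, "ay": 0, "az": 0, "hand": 80}, {"tx": 0, "ty": 0, "tz": -20, "ax": 0, "ay": 0, "az": 0, "hand": 80}, {"tx": 0, "ty": 0, "tz": -30, "ax": 0, "ay": 0, "az": 0, "hand": 80}, {"tx": 0, "ty": 0, "tz": -25, "ax": 0, "ay": 0, "az": 0, "hand": 80}, {"tx": -25, "ty": 0, "tz": -10, "ax": 0, "ay": 0, "az": 0, "hand": 85}, {"tx": -35, "ty": 0, "tz": 0, "ax": 0, "ay": 0, "az": 0, "hand": 85}, {"tx": -35, "ty": 0, "tz": 0, "ax": 0, "ay": 0, "az": 0, "hand": 85}, {"tx": -20, "ty": 0, "tz": 0, "ax": 0, "ay": 0, "az": 0, "hand": 85}, {"tx": 0, "ty": 0, "tz": 0, "ax": 0, "ay": 0, "az": 0, "hand": 85}]'

```text
time: 5.88
tool_pos: [0.4308, 0.1427, 0.2226]
orientation: [0.982, 0.188, -0.001, 0.001]
force: [-0.1, -0.2, -1.1]
width: 0.0848
gripper_force: 0.0
```

```bash
python3 -c "
from h import *
c,s=np.cos(np.radians(21.7)),np.sin(np.radians(21.7))
H=np.array([.4555,.155])+.0815*np.array([c,s]);print('hinge',H)
p=H-.132*np.array([c,s])
to([*p,.12],111.7)
print(get_state()['joint_positions'].round(3))
im,d=save('scene','s3'); save('side','s3b');save('wrist','w3')
im2=cv2.imread('pics/s3b.png')
for fn in('s3','s3b'):
  W,i=world(fn);q=W.reshape(-1,3);C=i.reshape(-1,3).astype(int)
  m=(C[:,0]>150)&(C[:,1]>120)&(C[:,2]<80)&(q[:,2]>.1)&(q[:,2]<.2)&(q[:,0]>.5)&(q[:,0]<.57)&(q[:,1]>.1)&(q[:,1]<.27);q=q[m]
  v=(q[:,:2]-H)@[c,s]; print(len(q),'along',np.median(v),'z',np.percentile(q[:,2],[2,50,98])) if len(q) else 0
"
```

```text
hinge [0.5312243  0.18513436]
t 5.8833 tcp [0.4308 0.1427 0.2226] z [-0.001 -0.001 -1.   ] head 21.71 F [-0.1 -0.2 -1.1] w 84.8
shift [-22.8  -2.4 102.7] az -89.99
[ 2.660e-01 -1.580e-01  2.063e+00 -1.000e-03  1.238e+00  1.458e+00]
34 along 0.001457873156918293 z [0.14452764 0.16444186 0.1681056 ]
47 along 0.0015051154256379325 z [0.15183039 0.16810219 0.17080189]
```

Emit:
drive_tool --deltas '[{"tx": 0, "ty": 0, "tz": 0, "ax": 0, "ay": 0, "az": -7, "hand": 85}, {"tx": 0, "ty": 0, "tz": 0, "ax": 0, "ay": 0, "az": -7, "hand": 85}, {"tx": 0, "ty": 0, "tz": 0, "ax": 0, "ay": 0, "az": -7, "hand": 85}, {"tx": 0, "ty": 0, "tz": 0, "ax": 0, "ay": 0, "az": -7, "hand": 85}, {"tx": 0, "ty": 0, "tz": 0, "ax": 0, "ay": 0, "az": -7, "hand": 85}, {"tx": 0, "ty": 0, "tz": 0, "ax": 0, "ay": 0, "az": -7, "hand": 85}, {"tx": 0, "ty": 0, "tz": 0, "ax": 0, "ay": 0, "az": -7, "hand": 85}, {"tx": 0, "ty": 0, "tz": 0, "ax": 0, "ay": 0, "az": -7, "hand": 85}, {"tx": 0, "ty": 0, "tz": 0, "ax": 0, "ay": 0, "az": -7, "hand": 85}, {"tx": 0, "ty": 0, "tz": 0, "ax": 0, "ay": 0, "az": -7, "hand": 85}, {"tx": 0, "ty": 0, "tz": 0, "ax": 0, "ay": 0, "az": -7, "hand": 85}, {"tx": 0, "ty": 0, "tz": 0, "ax": 0, "ay": 0, "az": -7, "hand": 85}, {"tx": 0, "ty": 0, "tz": 20, "ax": 0, "ay": 0, "az": -6, "hand": 85}, {"tx": 0, "ty": 0, "tz": 30, "ax": 0, "ay": 0, "az": 0, "hand": 85}, {"tx": 0, "ty": 0, "tz": 27, "ax": 0, "ay": 0, "az": 0, "hand": 85}, {"tx": 0, "ty": 0, "tz": 0, "ax": 0, "ay": 0, "az": 0, "hand": 85}, {"tx": 0, "ty": 0, "tz": 0, "ax": 0, "ay": 0, "az": 0, "hand": 85}]'

```text
time: 7.45
tool_pos: [0.4335, 0.1442, 0.1446]
orientation: [0.561, 0.828, -0.002, -0.001]
force: [1.1, -0.5, 0.5]
width: 0.0851
gripper_force: 0.0
```

```bash
python3 -c "
from h import *
c,s=np.cos(np.radians(21.7)),np.sin(np.radians(21.7))
p=np.array([.5312,.1851])-.049*np.array([c,s])
to([*p,.145],111.7)
save('scene','s4');save('wrist','w4')
a=cv2.imread('pics/w4.png');b=cv2.imread('pics/s4.png')[140:300,260:420]
cv2.imwrite('pics/c4.png',np.hstack([a[:,100:540],cv2.resize(b,(360,400))]))
W,i=world('s4');q=W.reshape(-1,3);C=i.reshape(-1,3).astype(int)
m=(C.max(1)<75)&(q[:,0]>.40)&(q[:,0]<.54)&(q[:,1]>.08)&(q[:,1]<.25)&(q[:,2]>.11)&(q[:,2]<.26);q=q[m]
v=(q[:,:2]-[.5312,.1851])@[c,s]
for lo in range(-180,-20,10):
  k=q[(v>=lo*1e-3)&(v<lo*1e-3+.01)]
  if len(k)>2: print(lo,len(k),k[:,2].min().round(3))
"
```

```text
t 7.45 tcp [0.4335 0.1442 0.1446] z [-0.004 -0.001 -1.   ] head 111.73 F [ 1.1 -0.5  0.5] w 85.1
shift [ 1.8 56.9 -0.7] az 0.03
-150 6 0.224
-140 110 0.218
-130 141 0.221
-120 156 0.219
-110 153 0.218
-100 157 0.217
-90 153 0.22
-80 161 0.214
-70 165 0.174
-60 185 0.165
-50 195 0.195
-40 91 0.204
```

View pics/c4.png

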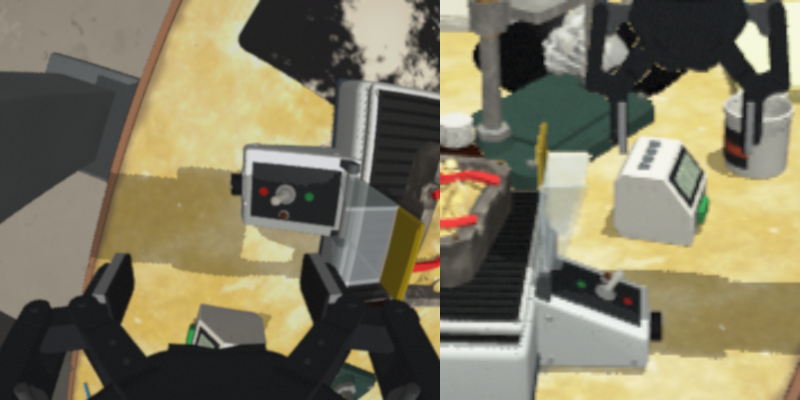

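Emit:
drive_tool --deltas '[{"tx": 2, "ty": 20, "tz": 0, "ax": 0, "ay": 0, "az": 0, "hand": 85}, {"tx": 0, "ty": 20, "tz": 0, "ax": 0, "ay": 0, "az": 0, "hand": 85}, {"tx": 0, "ty": 10, "tz": 0, "ax": 0, "ay": 0, "az": 0, "hand": 85}, {"tx": 0, "ty": 5, "tz": 0, "ax": 0, "ay": 0, "az": 0, "hand": 85}, {"tx": 0, "ty": 5, "tz": 0, "ax": 0, "ay": 0, "az": 0, "hand": 85}, {"tx": 0, "ty": 0, "tz": 0, "ax": 0, "ay": 0, "az": 0, "hand": 85}]'

```text
time: 8.05
tool_pos: [0.4903, 0.1688, 0.148]
orientation: [0.561, 0.828, 0.001, 0.001]
force: [-1.2, -0.7, 5.5]
width: 0.0848
gripper_force: 4.0
```

```bash
python3 -c "
from h import *
c,s=np.cos(np.radians(21.7)),np.sin(np.radians(21.7))
to([.4335,.1442,.145],111.7)
W,i=(save('side','s5'),world('s5'))[1];q=W.reshape(-1,3);C=i.reshape(-1,3).astype(int)
m=(C[:,0]>150)&(C[:,1]>120)&(C[:,2]<80)&(q[:,2]>.1)&(q[:,2]<.2)&(q[:,0]>.5)&(q[:,0]<.57)&(q[:,1]>.1)&(q[:,1]<.27);q=q[m]
print(len(q),np.median((q[:,:2]-[.5312,.1851])@[c,s]))
"
```

```text
t 8.05 tcp [0.4903 0.1688 0.148 ] z [ 0.002  0.    -1.   ] head 111.73 F [-1.2 -0.7  5.5] w 84.8
shift [ -1.8 -61.9   2.9] az 0.03
31 0.007260839867758402
```

Emit:
drive_tool --deltas '[{"tx": 0, "ty": -8, "tz": -2, "ax": 0, "ay": 0, "az": 0, "hand": 85}, {"tx": 0, "ty": -25, "tz": 0, "ax": 0, "ay": 0, "az": 0, "hand": 85}, {"tx": 0, "ty": -28, "tz": 0, "ax": 0, "ay": 0, "az": 0, "hand": 85}, {"tx": 0, "ty": -28, "tz": 10, "ax": 0, "ay": 0, "az": 0, "hand": 85}, {"tx": 0, "ty": 0, "tz": 30, "ax": 0, "ay": 0, "az": 0, "hand": 85}, {"tx": 0, "ty": 0, "tz": 30, "ax": 0, "ay": 0, "az": 0, "hand": 85}, {"tx": 0, "ty": 0, "tz": 25, "ax": 0, "ay": 0, "az": 0, "hand": 85}, {"tx": 0, "ty": 0, "tz": 0, "ax": 0, "ay": 0, "az": 0, "hand": 85}, {"tx": 0, "ty": 0, "tz": 0, "ax": 0, "ay": 0, "az": 0, "hand": 85}]'

```text
time: 8.85
tool_pos: [0.404, 0.1348, 0.052]
orientation: [0.561, 0.828, -0.002, -0.001]
force: [-0.2, -0.2, 1.1]
width: 0.0851
gripper_force: 0.0
```

```bash
python3 -c "
from h import *
c,s=np.cos(np.radians(21.7)),np.sin(np.radians(21.7))
p=np.array([.5312,.1851])-.099*np.array([c,s])
to([*p,.05],111.7)
save('scene','s6');save('wrist','w6')
a=cv2.imread('pics/w6.png');b=cv2.imread('pics/s6.png')[180:300,280:400]
cv2.imwrite('pics/c6.png',np.hstack([a[:,140:540],cv2.resize(b,(400,400))]))"
```

```text
t 8.85 tcp [0.404  0.1348 0.052 ] z [-0.004 -0.001 -1.   ] head 111.72 F [-0.2 -0.2  1.1] w 85.1
shift [-0.3 37.8  1.8] az 0.02
```

View pics/c6.png

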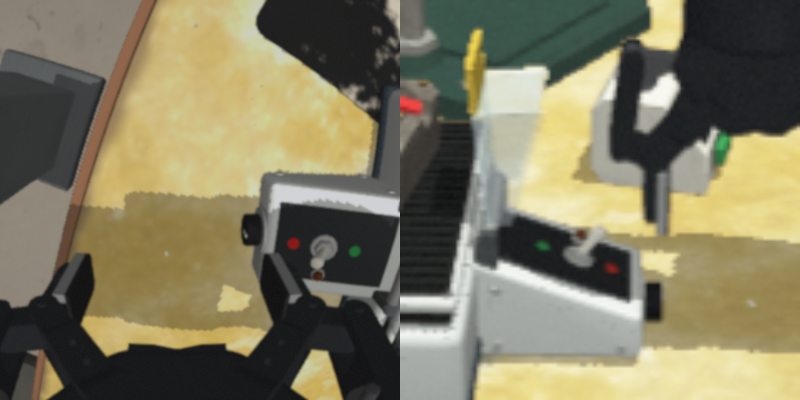

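Emit:
drive_tool --deltas '[{"tx": 0, "ty": 14, "tz": 2, "ax": 0, "ay": 0, "az": 0, "hand": 85}, {"tx": 0, "ty": 8, "tz": 0, "ax": 0, "ay": 0, "az": 0, "hand": 85}, {"tx": 0, "ty": 6, "tz": 0, "ax": 0, "ay": 0, "az": 0, "hand": 85}, {"tx": 0, "ty": 5, "tz": 0, "ax": 0, "ay": 0, "az": 0, "hand": 85}, {"tx": 0, "ty": 5, "tz": 0, "ax": 0, "ay": 0, "az": 0, "hand": 85}, {"tx": 0, "ty": 0, "tz": 0, "ax": 0, "ay": 0, "az": 0, "hand": 85}]'

```text
time: 9.45
tool_pos: [0.4393, 0.1488, 0.0503]
orientation: [0.561, 0.828, -0.003, -0.002]
force: [-6.9, -2.8, 1.6]
width: 0.0851
gripper_force: 2.9
```

```bash
python3 -c "
from h import *
c,s=np.cos(np.radians(21.7)),np.sin(np.radians(21.7))
p=np.array([.5312,.1851])-.13*np.array([c,s])
to([*p,.05],111.7)
save('scene','s7');save('wrist','w7')
a=cv2.imread('pics/w7.png');b=cv2.imread('pics/s7.png')[180:300,280:400]
cv2.imwrite('pics/c7.png',np.hstack([a[:,200:600],cv2.resize(b,(400,400))]))"
```

```text
t 9.45 tcp [0.4393 0.1488 0.0503] z [-0.006 -0.002 -1.   ] head 111.74 F [-6.9 -2.8  1.6] w 85.1
shift [ -0.3 -31.2   0.5] az 0.04
```

View pics/c7.png

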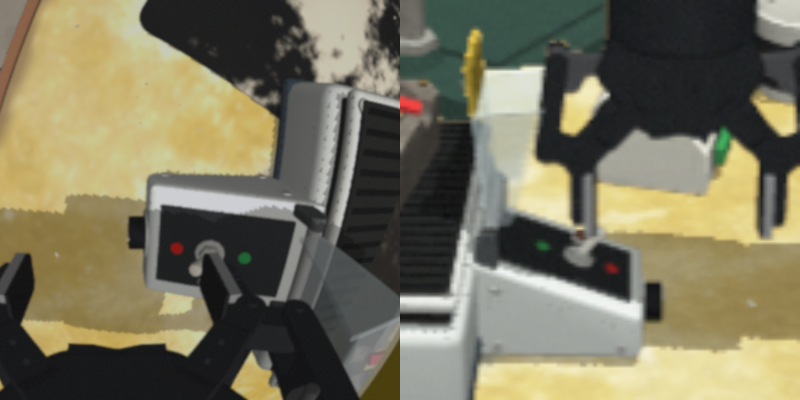

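The finger passed above the toggle, which still leans to red, and the knuckle met the guard. I'll back off, tilt and go lower.

Emit:
drive_tool --deltas '[{"tx": 0, "ty": -16, "tz": 0, "ax": 0, "ay": 0, "az": 0, "hand": 85}, {"tx": 0, "ty": -16, "tz": 0, "ax": 0, "ay": 0, "az": 0, "hand": 85}, {"tx": 0, "ty": 0, "tz": 0, "ax": -5, "ay": 0, "az": 0, "hand": 85}, {"tx": 0, "ty": 0, "tz": 0, "ax": -5, "ay": 0, "az": 0, "hand": 85}, {"tx": 0, "ty": 0, "tz": 0, "ax": -5, "ay": 0, "az": 0, "hand": 85}, {"tx": 0, "ty": -3, "tz": 12, "ax": 0, "ay": 0, "az": 0, "hand": 85}, {"tx": 0, "ty": -3, "tz": 11, "ax": 0, "ay": 0, "az": 0, "hand": 85}, {"tx": 0, "ty": 0, "tz": 0, "ax": 0, "ay": 0, "az": 0, "hand": 85}, {"tx": 0, "ty": 0, "tz": 0, "ax": 0, "ay": 0, "az": 0, "hand": 85}]'

```text
time: 10.3
tool_pos: [0.4116, 0.1377, 0.0271]
orientation: [0.556, 0.821, 0.108, 0.073]
force: [0.4, 0.5, 0.1]
width: 0.085
gripper_force: 0.0
```

```bash
python3 -c "
from h import *
c,s=np.cos(np.radians(21.7)),np.sin(np.radians(21.7))
p=np.array([.5312,.1851])-.089*np.array([c,s])
to([*p,.0265],111.7)
print((get_state()['tool_pos'][:2]-[.5312,.1851])@[c,s])
"
```

```text
t 10.3 tcp [0.4116 0.1377 0.0271] z [ 0.239  0.096 -0.966] head 111.73 F [0.4 0.5 0.1] w 85.0
shift [-0.2 38.1 10.7] az 0.03
-0.12859565660254874
```

Emit:
drive_tool --deltas '[{"tx": 0, "ty": 12, "tz": 3.3, "ax": 0, "ay": 0, "az": 0, "hand": 85}, {"tx": 0, "ty": 8, "tz": 2.1, "ax": 0, "ay": 0, "az": 0, "hand": 85}, {"tx": 0, "ty": 6, "tz": 1.6, "ax": 0, "ay": 0, "az": 0, "hand": 85}, {"tx": 0, "ty": 5, "tz": 1.4, "ax": 0, "ay": 0, "az": 0, "hand": 85}, {"tx": 0, "ty": 5, "tz": 1.4, "ax": 0, "ay": 0, "az": 0, "hand": 85}, {"tx": 0, "ty": 4, "tz": 1.1, "ax": 0, "ay": 0, "az": 0, "hand": 85}, {"tx": 0, "ty": 0, "tz": 0, "ax": 0, "ay": 0, "az": 0, "hand": 85}]'

```text
time: 10.88
tool_pos: [0.439, 0.1502, 0.0207]
orientation: [0.557, 0.822, 0.099, 0.065]
force: [-23.5, -9.9, 6.7]
width: 0.0852
gripper_force: 12.2
```

```bash
python3 -c "
from h import *
to([.4116,.1377,.0265],111.7)
save('scene','s8');save('side','d8')
a=cv2.imread('pics/d8.png')[200:300,310:410];b=cv2.imread('pics/s8.png')[180:300,280:400]
cv2.imwrite('pics/c8.png',np.hstack([cv2.resize(a,(400,400)),cv2.resize(b,(400,400))]))"
```

```text
t 10.8833 tcp [0.439  0.1502 0.0207] z [ 0.216  0.09  -0.972] head 111.8 F [-23.5  -9.9   6.7] w 85.2
shift [ -1.4 -27.9 -12.7] az 0.1
```

View pics/c8.png

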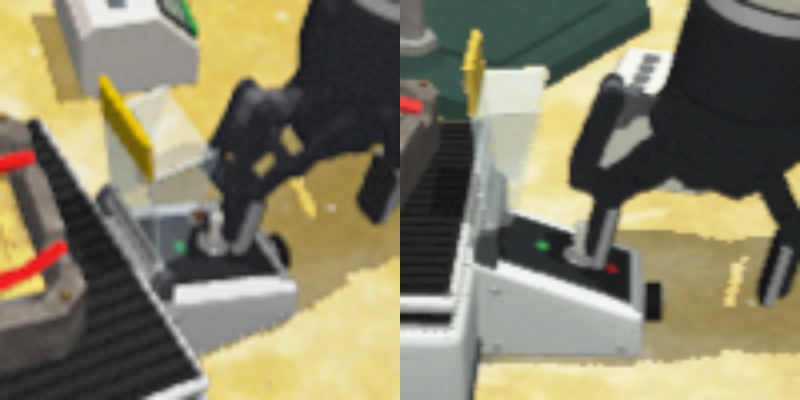

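Emit:
drive_tool --deltas '[{"tx": 0, "ty": -14, "tz": -4, "ax": 0, "ay": 0, "az": 0, "hand": 85}, {"tx": 0, "ty": 2.3, "tz": -8.7, "ax": 0, "ay": 0, "az": 0, "hand": 85}, {"tx": 0, "ty": 0, "tz": 0, "ax": 0, "ay": 0, "az": 0, "hand": 85}, {"tx": 0, "ty": 4, "tz": 1.1, "ax": 0, "ay": 0, "az": 0, "hand": 85}, {"tx": 0, "ty": 4, "tz": 1.1, "ax": 0, "ay": 0, "az": 0, "hand": 85}, {"tx": 0, "ty": 0, "tz": 0, "ax": 0, "ay": 0, "az": 0, "hand": 85}]'

```text
time: 11.48
tool_pos: [0.4432, 0.1505, 0.0356]
orientation: [0.556, 0.821, 0.106, 0.071]
force: [-10.1, -4.6, 4.3]
width: 0.0852
gripper_force: 4.8
```

```bash
python3 -c "
from h import *
c,s=np.cos(np.radians(21.7)),np.sin(np.radians(21.7))
to([.4116,.1377,.0265],111.7)
print((get_state()['tool_pos'][:2]-[.5312,.1851])@[c,s])
save('scene','s9');save('side','d9')
a=cv2.imread('pics/d9.png')[200:300,310:410];b=cv2.imread('pics/s9.png')[180:300,280:400]
cv2.imwrite('pics/c9.png',np.hstack([cv2.resize(a,(400,400)),cv2.resize(b,(400,400))]))"
```

```text
t 11.4833 tcp [0.4432 0.1505 0.0356] z [ 0.235  0.094 -0.967] head 111.76 F [-10.1  -4.6   4.3] w 85.2
shift [ -0.2 -35.3   0.1] az 0.06
-0.09454796457356493
```

Geometry says the "run" end leaves the bat nearly upright (36.9° − 34.4°), so the force is the end stop. I'll back off and check it from depth.

Emit:
drive_tool --deltas '[{"tx": 0, "ty": -20, "tz": -5, "ax": 0, "ay": 0, "az": 0, "hand": 85}, {"tx": 0, "ty": -25, "tz": -15, "ax": 0, "ay": 0, "az": 0, "hand": 85}, {"tx": 0, "ty": 0, "tz": -30, "ax": 0, "ay": 0, "az": 0, "hand": 85}, {"tx": 0, "ty": 0, "tz": -30, "ax": 0, "ay": 0, "az": 0, "hand": 85}, {"tx": 0, "ty": 0, "tz": -30, "ax": 5, "ay": 0, "az": 0, "hand": 85}, {"tx": 0, "ty": 0, "tz": -20, "ax": 5, "ay": 0, "az": 0, "hand": 85}, {"tx": 0, "ty": 0, "tz": -10, "ax": 5, "ay": 0, "az": 0, "hand": 85}, {"tx": 0, "ty": 0, "tz": 0, "ax": 0, "ay": 0, "az": 0, "hand": 85}]'

```text
time: 12.25
tool_pos: [0.3807, 0.1246, 0.1659]
orientation: [0.561, 0.828, 0.003, 0.003]
force: [1.2, -0.3, 0.7]
width: 0.0856
gripper_force: 0.0
```

```bash
python3 -c "
from h import *
c,s=np.cos(np.radians(21.7)),np.sin(np.radians(21.7))
to([.4325,.1438,.2226],21.7)
save('scene','s10');save('side','d10')
for fn in('scene0','s4','s10','side0','d10'):
  W,i=world(fn);q=W.reshape(-1,3)-[.5312,.1851,0];a=q[:,:2]@[c,s];l=q[:,:2]@[-s,c]
  panel=.031+(.080+a)*.36
  m=(a>-.075)&(a<-.025)&(abs(l)<.014)&(q[:,2]>panel+.010)&(q[:,2]<.0735)
  print(fn,m.sum())
  o=np.argsort(-q[m,2])[:12]
  print('  top:',np.c_[a[m],l[m],q[m,2]][o].mean(0).round(4) if m.sum() else '', 'all', np.c_[a[m],q[m,2]].mean(0).round(4))
  m=(C:=i.reshape(-1,3).astype(int))[:,0]; 
  y=(C[:,0]>150)&(C[:,1]>120)&(C[:,2]<80)&(q[:,2]>.1)&(q[:,2]<.2)&(abs(a)<.03)&(abs(l)<.04)
  print('  lip along',np.median(a[y]) if y.sum() else None)
"
```

```text
t 12.25 tcp [0.3807 0.1246 0.1659] z [ 0.009  0.002 -1.   ] head 111.75 F [ 1.2 -0.3  0.7] w 85.6
shift [ -1.4  55.7 -56.1] az 90.05
scene0 0
  top:  all [nan nan]
  lip along None
s4 28
  top: [-0.058   0.0005  0.0619] all [-0.0557  0.0586]
  lip along 0.0021009473275675965
s10 28
  top: [-0.0486  0.0007  0.0661] all [-0.0483  0.0617]
  lip along 0.006058605200586542
side0 0
  top:  all [nan nan]
  lip along None
d10 19
  top: [-0.0489  0.0001  0.0675] all [-0.0486  0.0641]
  lip along 0.007466117678028257<string>:12: RuntimeWarning: Mean of empty slice.
  ret = um.true_divide(
```

Emit:
drive_tool --deltas '[{"tx": 0, "ty": 10, "tz": -20, "ax": 0, "ay": 0, "az": 7, "hand": 85}, {"tx": 0, "ty": 0, "tz": -20, "ax": 0, "ay": 0, "az": 7, "hand": 85}, {"tx": 0, "ty": 0, "tz": -17, "ax": 0, "ay": 0, "az": 7, "hand": 85}, {"tx": 0, "ty": 0, "tz": 0, "ax": 0, "ay": 0, "az": 7, "hand": 85}, {"tx": 0, "ty": 0, "tz": 0, "ax": 0, "ay": 0, "az": 7, "hand": 85}, {"tx": 0, "ty": 0, "tz": 0, "ax": 0, "ay": 0, "az": 7, "hand": 85}, {"tx": 0, "ty": 0, "tz": 0, "ax": 0, "ay": 0, "az": 7, "hand": 85}, {"tx": 0, "ty": 0, "tz": 0, "ax": 0, "ay": 0, "az": 7, "hand": 85}, {"tx": 0, "ty": 0, "tz": 0, "ax": 0, "ay": 0, "az": 7, "hand": 85}, {"tx": 0, "ty": 0, "tz": 0, "ax": 0, "ay": 0, "az": 7, "hand": 85}, {"tx": 0, "ty": 0, "tz": 0, "ax": 0, "ay": 0, "az": 7, "hand": 85}, {"tx": 0, "ty": 0, "tz": 0, "ax": 0, "ay": 0, "az": 7, "hand": 85}, {"tx": 0, "ty": 0, "tz": 0, "ax": 0, "ay": 0, "az": 6, "hand": 85}, {"tx": 30, "ty": 0, "tz": 0, "ax": 0, "ay": 0, "az": 0, "hand": 85}, {"tx": 35, "ty": 0, "tz": 0, "ax": 0, "ay": 0, "az": 0, "hand": 85}, {"tx": 35, "ty": 0, "tz": 0, "ax": 0, "ay": 0, "az": 0, "hand": 85}, {"tx": 30, "ty": 0, "tz": 0, "ax": 0, "ay": 0, "az": 0, "hand": 85}, {"tx": 0, "ty": 0, "tz": 0, "ax": 0, "ay": 0, "az": 0, "hand": 85}, {"tx": 0, "ty": 0, "tz": 0, "ax": 0, "ay": 0, "az": 0, "hand": 85}]'

```text
time: 13.93
tool_pos: [0.5035, 0.1743, 0.2152]
orientation: [0.982, 0.189, -0.001, 0.0]
force: [0.1, 0.2, -0.4]
width: 0.0848
gripper_force: 0.0
```

```bash
python3 -c "
from h import *
c,s=np.cos(np.radians(21.7)),np.sin(np.radians(21.7))
p=np.array([.5312,.1851])+.007*np.array([c,s])
to([*p,.138],21.7)"
```

```text
t 13.9333 tcp [0.5035 0.1743 0.2152] z [-0.003 -0.001 -1.   ] head 21.74 F [ 0.1  0.2 -0.4] w 84.8
shift [37.   0.3 77.1] az 0.04
```

Emit:
drive_tool --deltas '[{"tx": 20, "ty": 0, "tz": 0, "ax": 0, "ay": 0, "az": 0, "hand": 85}, {"tx": 17, "ty": 0, "tz": 5, "ax": 0, "ay": 0, "az": 0, "hand": 85}, {"tx": 0, "ty": 0, "tz": 25, "ax": 0, "ay": 0, "az": 0, "hand": 85}, {"tx": 0, "ty": 0, "tz": 25, "ax": 0, "ay": 0, "az": 0, "hand": 85}, {"tx": 0, "ty": 0, "tz": 21, "ax": 0, "ay": 0, "az": 0, "hand": 85}, {"tx": 0, "ty": 0, "tz": 0, "ax": 0, "ay": 0, "az": 0, "hand": 60}, {"tx": 0, "ty": 0, "tz": 0, "ax": 0, "ay": 0, "az": 0, "hand": 45}, {"tx": 0, "ty": 0, "tz": 0, "ax": 0, "ay": 0, "az": 0, "hand": 45}, {"tx": 0, "ty": 0, "tz": 0, "ax": 0, "ay": 0, "az": 0, "hand": 45}, {"tx": 0, "ty": 0, "tz": 0, "ax": 0, "ay": 0, "az": 0, "hand": 45}, {"tx": 0, "ty": 0, "tz": 0, "ax": 0, "ay": 0, "az": 0, "hand": 45}]' --squeeze 20

```text
time: 14.85
tool_pos: [0.538, 0.1865, 0.1427]
orientation: [0.982, 0.188, -0.0, 0.001]
force: [-1.4, -5.7, -2.5]
width: 0.0511
gripper_force: 23.2
```

Emit:
drive_tool --deltas '[{"tx": -9.6, "ty": 0, "tz": -0.3, "ax": 0, "ay": 0, "az": 0, "hand": 45}, {"tx": -9.7, "ty": 0, "tz": 0.8, "ax": 0, "ay": 0, "az": 0, "hand": 45}, {"tx": -9.5, "ty": 0, "tz": 1.7, "ax": 0, "ay": 0, "az": 0, "hand": 45}, {"tx": -9.2, "ty": 0, "tz": 2.9, "ax": 0, "ay": 0, "az": 0, "hand": 45}, {"tx": -8.9, "ty": 0, "tz": 3.8, "ax": 0, "ay": 0, "az": 0, "hand": 45}, {"tx": -8.4, "ty": 0, "tz": 4.7, "ax": 0, "ay": 0, "az": 0, "hand": 45}, {"tx": -7.9, "ty": 0, "tz": 5.7, "ax": 0, "ay": 0, "az": 0, "hand": 45}, {"tx": -7.2, "ty": 0, "tz": 6.5, "ax": 0, "ay": 0, "az": 0, "hand": 45}, {"tx": -6.4, "ty": 0, "tz": 7.3, "ax": 0, "ay": 0, "az": 0, "hand": 45}, {"tx": -5.6, "ty": 0, "tz": 7.9, "ax": 0, "ay": 0, "az": 0, "hand": 45}, {"tx": -4.6, "ty": 0, "tz": 8.4, "ax": 0, "ay": 0, "az": 0, "hand": 45}, {"tx": -3.8, "ty": 0, "tz": 9, "ax": 0, "ay": 0, "az": 0, "hand": 45}, {"tx": -2.7, "ty": 0, "tz": 9.2, "ax": 0, "ay": 0, "az": 0, "hand": 45}, {"tx": -1.7, "ty": 0, "tz": 9.6, "ax": 0, "ay": 0, "az": 0, "hand": 45}, {"tx": 0, "ty": 0, "tz": 0, "ax": 0, "ay": 0, "az": 0, "hand": 45}]'

```text
time: 16.1
tool_pos: [0.4497, 0.1519, 0.064]
orientation: [0.982, 0.189, 0.001, 0.001]
force: [2.1, -4.8, 0.1]
width: 0.0514
gripper_force: 22.7
```

Emit:
drive_tool --deltas '[{"tx": -0.6, "ty": 0, "tz": 6, "ax": 0, "ay": 0, "az": 0, "hand": 45}, {"tx": 0, "ty": 0, "tz": 5, "ax": 0, "ay": 0, "az": 0, "hand": 45}, {"tx": 0, "ty": 0, "tz": 3, "ax": 0, "ay": 0, "az": 0, "hand": 45}, {"tx": 0, "ty": 0, "tz": 0, "ax": 0, "ay": 0, "az": 0, "hand": 45}]'

```text
time: 16.43
tool_pos: [0.4495, 0.1518, 0.0525]
orientation: [0.982, 0.189, 0.0, 0.001]
force: [-4.1, -7.2, 11.9]
width: 0.0512
gripper_force: 23.9
```

Emit:
drive_tool --deltas '[{"tx": 0, "ty": 0, "tz": -2, "ax": 0, "ay": 0, "az": 0, "hand": 60}, {"tx": 0, "ty": 0, "tz": 0, "ax": 0, "ay": 0, "az": 0, "hand": 80}, {"tx": 0, "ty": 0, "tz": 0, "ax": 0, "ay": 0, "az": 0, "hand": 85}, {"tx": 0, "ty": 0, "tz": 0, "ax": 0, "ay": 0, "az": 0, "hand": 85}, {"tx": 0, "ty": 0, "tz": -20, "ax": 0, "ay": 0, "az": 0, "hand": 85}, {"tx": 0, "ty": 0, "tz": -30, "ax": 0, "ay": 0, "az": 0, "hand": 85}, {"tx": 0, "ty": 0, "tz": -15, "ax": 0, "ay": 0, "az": 0, "hand": 0}, {"tx": 4, "ty": 0, "tz": 0, "ax": 0, "ay": 0, "az": 0, "hand": 0}, {"tx": 0, "ty": 0, "tz": 0, "ax": 0, "ay": 0, "az": 0, "hand": 0}, {"tx": 0, "ty": 0, "tz": 0, "ax": 0, "ay": 0, "az": 0, "hand": 0}, {"tx": 0, "ty": 0, "tz": 0, "ax": 0, "ay": 0, "az": 0, "hand": 0}, {"tx": 0, "ty": 0, "tz": 0, "ax": 0, "ay": 0, "az": 0, "hand": 0}]'

```text
time: 17.43
tool_pos: [0.4517, 0.1538, 0.1157]
orientation: [0.982, 0.189, -0.002, 0.0]
force: [-0.8, 1.1, 0.1]
width: 0.0117
gripper_force: 0.0
```

```bash
python3 -c "
from h import *
c,s=np.cos(np.radians(21.7)),np.sin(np.radians(21.7))
to([.453,.154,.074],21.7)
save('side','d11');W,i=world('d11');q=W.reshape(-1,3)-[.5312,.1851,0];C=i.reshape(-1,3).astype(int);a=q[:,:2]@[c,s];l=q[:,:2]@[-s,c]
y=(C[:,0]>150)&(C[:,1]>120)&(C[:,2]<80)&(q[:,2]>.06)&(q[:,2]<.12)&(a<-.05)&(a>-.11)&(abs(l)<.04)
print(y.sum(),np.median(a[y]),np.median(q[y,2]),np.polyfit(a[y],q[y,2],1))"
```

```text
t 17.4333 tcp [0.4517 0.1538 0.1157] z [-0.003 -0.001 -1.   ] head 21.73 F [-0.8  1.1  0.1] w 11.7
shift [ 1.4  0.3 41.7] az 0.03
240 -0.08140993516613046 0.07737480321831697 [0.0035938  0.07768786]
```

Emit:
drive_tool --deltas '[{"tx": 1, "ty": 0, "tz": 20, "ax": 0, "ay": 0, "az": 0, "hand": 0}, {"tx": 0, "ty": 0, "tz": 15, "ax": 0, "ay": 0, "az": 0, "hand": 0}, {"tx": 0, "ty": 0, "tz": 6, "ax": 0, "ay": 0, "az": 0, "hand": 0}, {"tx": 0, "ty": 0, "tz": 2, "ax": 0, "ay": 0, "az": 0, "hand": 0}, {"tx": 0, "ty": 0, "tz": 0, "ax": 0, "ay": 0, "az": 0, "hand": 0}]'

```text
time: 17.9
tool_pos: [0.4525, 0.1541, 0.0755]
orientation: [0.982, 0.188, -0.002, 0.0]
force: [-8.3, -2.4, 16.0]
width: 0.0001
gripper_force: 8.1
```

Emit:
drive_tool --deltas '[{"tx": 0, "ty": 0, "tz": -20, "ax": 0, "ay": 0, "az": 0, "hand": 0}, {"tx": 0, "ty": 0, "tz": -30, "ax": 0, "ay": 0, "az": 0, "hand": 0}, {"tx": 0, "ty": 20, "tz": -25, "ax": 0, "ay": 0, "az": 0, "hand": 40}, {"tx": 3, "ty": 38, "tz": 0, "ax": 0, "ay": 0, "az": 0, "hand": 40}, {"tx": 0, "ty": 38, "tz": 0, "ax": 0, "ay": 0, "az": 0, "hand": 40}, {"tx": 0, "ty": 37, "tz": 0, "ax": 0, "ay": 0, "az": 0, "hand": 40}, {"tx": 0, "ty": 0, "tz": 0, "ax": 0, "ay": 0, "az": -7, "hand": 40}, {"tx": 0, "ty": 0, "tz": 0, "ax": 0, "ay": 0, "az": -7, "hand": 40}, {"tx": 0, "ty": 0, "tz": 0, "ax": 0, "ay": 0, "az": -7, "hand": 40}, {"tx": 0, "ty": 0, "tz": 0, "ax": 0, "ay": 0, "az": -7, "hand": 40}, {"tx": 0, "ty": 0, "tz": 0, "ax": 0, "ay": 0, "az": -7, "hand": 40}, {"tx": 0, "ty": 0, "tz": 0, "ax": 0, "ay": 0, "az": -7, "hand": 40}, {"tx": 0, "ty": 0, "tz": 0, "ax": 0, "ay": 0, "az": -7, "hand": 40}, {"tx": 0, "ty": 0, "tz": 0, "ax": 0, "ay": 0, "az": -7, "hand": 40}, {"tx": 0, "ty": 0, "tz": 0, "ax": 0, "ay": 0, "az": -7, "hand": 40}, {"tx": 0, "ty": 0, "tz": 0, "ax": 0, "ay": 0, "az": -7, "hand": 40}, {"tx": 0, "ty": 0, "tz": 0, "ax": 0, "ay": 0, "az": -6.8, "hand": 40}, {"tx": 0, "ty": 0, "tz": 0, "ax": 0, "ay": 0, "az": 0, "hand": 40}]'

```text
time: 19.4
tool_pos: [0.5056, 0.032, 0.1489]
orientation: [0.652, 0.759, -0.0, -0.0]
force: [-0.3, -0.5, -0.3]
width: 0.04
gripper_force: 0.0
```

```bash
python3 -c "
from h import *
to([.5047,.0318,.012],98.5)"
```

```text
t 19.4 tcp [0.5056 0.032  0.1489] z [-0.001  0.    -1.   ] head 98.69 F [-0.3 -0.5 -0.3] w 40.0
shift [-1.000e-01 -8.000e-01  1.369e+02] az 0.19
```

Emit:
drive_tool --deltas '[{"tx": 0, "ty": 0, "tz": 30, "ax": 0, "ay": 0, "az": 0, "hand": 40}, {"tx": 0, "ty": 0, "tz": 35, "ax": 0, "ay": 0, "az": 0, "hand": 40}, {"tx": 0, "ty": 0, "tz": 35, "ax": 0, "ay": 0, "az": 0, "hand": 40}, {"tx": 0, "ty": 0, "tz": 25, "ax": 0, "ay": 0, "az": 0, "hand": 40}, {"tx": 0, "ty": 0, "tz": 9, "ax": 0, "ay": 0, "az": 0, "hand": 40}, {"tx": -7, "ty": 0, "tz": 0, "ax": 0, "ay": 0, "az": 0, "hand": 40}, {"tx": -6, "ty": 0, "tz": 0, "ax": 0, "ay": 0, "az": 0, "hand": 40}, {"tx": -5, "ty": 0, "tz": 0, "ax": 0, "ay": 0, "az": 0, "hand": 40}, {"tx": -4, "ty": 0, "tz": 0, "ax": 0, "ay": 0, "az": 1.75, "hand": 40}, {"tx": -4, "ty": 0, "tz": 0, "ax": 0, "ay": 0, "az": 1.75, "hand": 40}, {"tx": -4, "ty": 0, "tz": 0, "ax": 0, "ay": 0, "az": 1.75, "hand": 40}, {"tx": -4, "ty": 0, "tz": 0, "ax": 0, "ay": 0, "az": 1.75, "hand": 40}, {"tx": -4, "ty": 0, "tz": 0, "ax": 0, "ay": 0, "az": 1.75, "hand": 40}, {"tx": -4, "ty": 0, "tz": 0, "ax": 0, "ay": 0, "az": 1.75, "hand": 40}, {"tx": 0, "ty": 0, "tz": 0, "ax": 0, "ay": 0, "az": 0, "hand": 40}]'

```text
time: 20.65
tool_pos: [0.5123, -0.0103, 0.0168]
orientation: [0.72, 0.694, 0.001, 0.001]
force: [0.7, 2.1, 2.4]
width: 0.04
gripper_force: 0.0
```

```bash
cat >> h.py <<'E'
def timer(fn,cx,cy,cam='scene',r=.075,zlo=.012):
    save(cam,fn);W,i=world(fn);P=W.reshape(-1,3)
    C=i.reshape(-1,3).astype(int)
    m=(np.hypot(P[:,0]-cx,P[:,1]-cy)<r)&(P[:,2]>zlo)&(P[:,2]<.068)&(C.min(1)>100)&(C.max(1)-C.min(1)<40)
    print(cam,m.sum(),cv2.minAreaRect((P[m][:,:2]*1000).astype(np.float32)))
    g=(np.hypot(P[:,0]-cx,P[:,1]-cy)<.09)&(C[:,1]>C[:,0]+50)&(C[:,1]>C[:,2]+40)&(P[:,2]<.05)
    print('  green',g.sum(),np.median(P[g],0).round(4) if g.sum() else '')
E
python3 -c "
from h import *
to([.5047,.0,.012],87.5)
timer('s12',.504,-.06)
timer('d12',.504,-.06,'side')"
```

```text
t 20.65 tcp [ 0.5123 -0.0103  0.0168] z [ 0.004 -0.    -1.   ] head 87.84 F [0.7 2.1 2.4] w 40.0
shift [10.  -8.   4.7] az 0.34
scene 577 ((500.2270812988281, -49.2132568359375), (78.35198974609375, 107.57526397705078), 1.7368292808532715)
  green 38 [ 0.4664 -0.0543  0.0212]
side 338 ((524.7647094726562, -26.412349700927734), (58.779136657714844, 96.76846313476562), 51.16910171508789)
  green 1 [ 0.4669 -0.0455  0.0172]
```

Emit:
drive_tool --deltas '[{"tx": -4, "ty": 0, "tz": 0, "ax": 0, "ay": 0, "az": 1.75, "hand": 40}, {"tx": -4, "ty": 0, "tz": 0, "ax": 0, "ay": 0, "az": 1.75, "hand": 40}, {"tx": -4, "ty": 0, "tz": 0, "ax": 0, "ay": 0, "az": 1.75, "hand": 40}, {"tx": -4, "ty": 0, "tz": 0, "ax": 0, "ay": 0, "az": 1.75, "hand": 40}, {"tx": -4, "ty": 0, "tz": 0, "ax": 0, "ay": 0, "az": 1.75, "hand": 40}, {"tx": -4, "ty": 0, "tz": 0, "ax": 0, "ay": 0, "az": 1.75, "hand": 40}, {"tx": 0, "ty": 0, "tz": 0, "ax": 0, "ay": 0, "az": 0, "hand": 40}, {"tx": 12, "ty": 0, "tz": 0, "ax": 0, "ay": 0, "az": 0, "hand": 40}, {"tx": 12, "ty": 0, "tz": -10, "ax": 0, "ay": 0, "az": 0, "hand": 40}, {"tx": 0, "ty": 0, "tz": -35, "ax": 0, "ay": 0, "az": 0, "hand": 40}, {"tx": 0, "ty": 0, "tz": -35, "ax": 0, "ay": 0, "az": 0, "hand": 45}, {"tx": 0, "ty": 0, "tz": -35, "ax": 0, "ay": 0, "az": 0, "hand": 45}, {"tx": 30, "ty": -30, "tz": -10, "ax": 0, "ay": 0, "az": 0, "hand": 45}, {"tx": 0, "ty": 0, "tz": 0, "ax": 0, "ay": 0, "az": 0, "hand": 45}]'

```text
time: 21.92
tool_pos: [0.4919, 0.0284, 0.1447]
orientation: [0.779, 0.627, 0.003, 0.001]
force: [0.2, 0.5, -0.7]
width: 0.045
gripper_force: 0.0
```

```bash
python3 -c "
from h import *
to([.5047,.0,.012],87.5)
timer('s13',.499,-.078)
timer('d13',.499,-.078,'side')"
```

```text
t 21.9167 tcp [0.4919 0.0284 0.1447] z [ 0.006  0.003 -1.   ] head 77.63 F [ 0.2  0.5 -0.7] w 45.0
shift [-25.5  17.9 132.7] az -9.87
scene 1154 ((491.005859375, -94.52839660644531), (112.9033203125, 80.18909454345703), 68.04801940917969)
  green 50 [ 0.4593 -0.0693  0.0202]
side 837 ((497.749267578125, -86.25499725341797), (87.62712097167969, 74.39334869384766), 74.0429458618164)
  green 22 [ 0.4605 -0.0703  0.0244]
```

Emit:
drive_tool --deltas '[{"tx": 0, "ty": 0, "tz": 0, "ax": 0, "ay": 0, "az": 7, "hand": 45}, {"tx": 0, "ty": 0, "tz": 0, "ax": 0, "ay": 0, "az": 7, "hand": 45}, {"tx": 0, "ty": 0, "tz": 0, "ax": 0, "ay": 0, "az": 7, "hand": 45}, {"tx": 0, "ty": 0, "tz": 0, "ax": 0, "ay": 0, "az": 7, "hand": 45}, {"tx": 0, "ty": 0, "tz": 0, "ax": 0, "ay": 0, "az": 7, "hand": 45}, {"tx": 0, "ty": 0, "tz": 0, "ax": 0, "ay": 0, "az": 7, "hand": 45}, {"tx": 0, "ty": 0, "tz": 0, "ax": 0, "ay": 0, "az": 7, "hand": 45}, {"tx": 0, "ty": 0, "tz": 0, "ax": 0, "ay": 0, "az": 7, "hand": 45}, {"tx": 0, "ty": 0, "tz": 0, "ax": 0, "ay": 0, "az": 7, "hand": 45}, {"tx": 0, "ty": 0, "tz": 0, "ax": 0, "ay": 0, "az": 7, "hand": 45}, {"tx": 0, "ty": 0, "tz": 0, "ax": 0, "ay": 0, "az": 7, "hand": 45}, {"tx": 0, "ty": 0, "tz": 0, "ax": 0, "ay": 0, "az": 7, "hand": 45}, {"tx": 0, "ty": 0, "tz": 0, "ax": 0, "ay": 0, "az": 6.6, "hand": 45}, {"tx": -11, "ty": 30, "tz": 0, "ax": 0, "ay": 0, "az": 0, "hand": 45}, {"tx": -12, "ty": 30, "tz": 0, "ax": 0, "ay": 0, "az": 0, "hand": 45}, {"tx": -11, "ty": 30, "tz": 0, "ax": 0, "ay": 0, "az": 0, "hand": 45}, {"tx": 0, "ty": 19, "tz": 0, "ax": 0, "ay": 0, "az": 0, "hand": 45}, {"tx": 0, "ty": 0, "tz": 0, "ax": 0, "ay": 0, "az": 0, "hand": 45}]'

```text
time: 23.52
tool_pos: [0.4316, -0.0765, 0.1388]
orientation: [0.993, -0.115, -0.001, 0.001]
force: [0.2, -0.2, 0.3]
width: 0.0449
gripper_force: 0.0
```

```bash
python3 -c "
from h import *
to([.4346,-.0706,.012],-13)
import os
cam='wrist'; save(cam,'w14'); z=np.load('pics/w14.npz'); print(z['K'])
K=z['K'];d=z['d'];v,u=np.mgrid[:400,:640]
X=u-K[0,2];Y=v-K[1,2];r=np.hypot(X,Y);th=r/K[0,0]
ray=np.stack([np.sin(th)*X/np.maximum(r,1e-6),np.sin(th)*Y/np.maximum(r,1e-6),np.cos(th)],-1)
P=ray/ray[...,2:]*d[...,None]
W=((P-z['t'])@z['R']); W[(d<=0)|(th>1.4)]=np.nan
np.save('pics/w14W.npy',W)
C=z['im'].astype(int)
g=(C[...,1]>C[...,0]+50)&(C[...,1]>C[...,2]+40)&(W[...,2]<.06)&(W[...,2]>0)&(W[...,0]<.55)
q=W[g];print('green',len(q),q.mean(0).round(4),cv2.minAreaRect((q[:,:2]*1000).astype(np.float32)))
m=(np.hypot(W[...,0]-.497,W[...,1]+.085)<.07)&(W[...,2]>.03)&(W[...,2]<.075)&(C.max(-1)-C.min(-1)<40)
q=W[m];print('timer',len(q),cv2.minAreaRect((q[:,:2]*1000).astype(np.float32)))
"
```

```text
t 23.5167 tcp [ 0.4316 -0.0765  0.1388] z [-0.003 -0.001 -1.   ] head -13.21 F [ 0.2 -0.2  0.3] w 44.9
shift [  1.8  -6.6 126.8] az -0.21
[[309.70691629   0.         316.70680879]
 [  0.         309.70691629 194.5083317 ]
 [  0.           0.           1.        ]]
green 52 [ 0.4618 -0.0753  0.0226] ((461.6301574707031, -77.03873443603516), (26.46097755432129, 2.0500175952911377), 75.89398193359375)
timer 10745 ((498.16265869140625, -100.6051025390625), (110.3416748046875, 75.73359680175781), 74.55378723144531)
```

Emit:
drive_tool --deltas '[{"tx": 0, "ty": -7, "tz": 30, "ax": 0, "ay": 0, "az": 1.3, "hand": 45}, {"tx": 0, "ty": 0, "tz": 35, "ax": 0, "ay": 0, "az": 0, "hand": 45}, {"tx": 0, "ty": 0, "tz": 35, "ax": 0, "ay": 0, "az": 0, "hand": 45}, {"tx": 0, "ty": 0, "tz": 25, "ax": 0, "ay": 0, "az": 0, "hand": 45}, {"tx": 7, "ty": 0, "tz": 0, "ax": 0, "ay": 0, "az": 0, "hand": 45}, {"tx": 7, "ty": 0, "tz": 0, "ax": 0, "ay": 0, "az": 0, "hand": 45}, {"tx": 5, "ty": 0, "tz": 0, "ax": 0, "ay": 0, "az": 0, "hand": 45}, {"tx": 4, "ty": 0, "tz": 0, "ax": 0, "ay": 0, "az": 0, "hand": 45}, {"tx": 4, "ty": 0, "tz": 0, "ax": 0, "ay": 0, "az": 0, "hand": 45}, {"tx": 4, "ty": 0, "tz": 0, "ax": 0, "ay": 0, "az": 0, "hand": 45}, {"tx": 4, "ty": 0, "tz": 0, "ax": 0, "ay": 0, "az": 0, "hand": 45}, {"tx": 0, "ty": 0, "tz": 0, "ax": 0, "ay": 0, "az": 0, "hand": 45}]'

```text
time: 24.57
tool_pos: [0.4706, -0.0766, 0.0158]
orientation: [0.992, -0.125, 0.001, 0.0]
force: [-0.3, -0.4, 1.4]
width: 0.0448
gripper_force: 0.0
```

```bash
python3 -c "
from h import *
to([.5,-.0765,.012],-12.3)
timer('s15',.512,-.09);timer('d15',.512,-.09,'side',.065)"
```

```text
t 24.5667 tcp [ 0.4706 -0.0766  0.0158] z [ 0.003 -0.001 -1.   ] head -14.38 F [-0.3 -0.4  1.4] w 44.8
shift [28.5 -7.4  3.9] az -2.08
scene 715 ((504.5231628417969, -90.45576477050781), (93.18925476074219, 97.09408569335938), 74.41600799560547)
  green 7 [ 0.4737 -0.087   0.0209]
side 766 ((507.8994445800781, -86.9638442993164), (86.07626342773438, 95.77009582519531), 78.83206176757812)
  green 0
```

Emit:
drive_tool --deltas '[{"tx": 6, "ty": 0, "tz": 0, "ax": 0, "ay": 0, "az": -0.2, "hand": 45}, {"tx": 6, "ty": 0, "tz": 0, "ax": 0, "ay": 0, "az": -0.2, "hand": 45}, {"tx": 6, "ty": 0, "tz": 0, "ax": 0, "ay": 0, "az": -0.2, "hand": 45}, {"tx": 6, "ty": 0, "tz": 0, "ax": 0, "ay": 0, "az": -0.2, "hand": 45}, {"tx": 6, "ty": 0, "tz": 0, "ax": 0, "ay": 0, "az": -0.2, "hand": 45}, {"tx": 6, "ty": 0, "tz": 0, "ax": 0, "ay": 0, "az": -0.2, "hand": 45}, {"tx": 6, "ty": 0, "tz": 0, "ax": 0, "ay": 0, "az": -0.2, "hand": 45}, {"tx": 6, "ty": 0, "tz": 0, "ax": 0, "ay": 0, "az": -0.2, "hand": 45}, {"tx": 5, "ty": 0, "tz": 0, "ax": 0, "ay": 0, "az": -0.2, "hand": 45}, {"tx": 4, "ty": 0, "tz": 0, "ax": 0, "ay": 0, "az": -0.2, "hand": 45}, {"tx": 4, "ty": 0, "tz": 0, "ax": 0, "ay": 0, "az": 0, "hand": 45}, {"tx": 0, "ty": 0, "tz": 0, "ax": 0, "ay": 0, "az": 0, "hand": 45}]'

```text
time: 25.67
tool_pos: [0.5294, -0.0906, 0.0151]
orientation: [0.994, -0.108, 0.001, 0.0]
force: [0.8, -0.3, 0.2]
width: 0.0451
gripper_force: 0.0
```

Emit:
drive_tool --deltas '[{"tx": 3, "ty": 0, "tz": 0, "ax": 0, "ay": 0, "az": 0, "hand": 45}, {"tx": 3, "ty": 0, "tz": 0, "ax": 0, "ay": 0, "az": 0, "hand": 45}, {"tx": 0, "ty": 0, "tz": 0, "ax": 0, "ay": 0, "az": 0, "hand": 45}]'

```text
time: 25.92
tool_pos: [0.5347, -0.0918, 0.015]
orientation: [0.994, -0.108, 0.0, 0.0]
force: [1.0, -0.5, 0.6]
width: 0.0449
gripper_force: 0.0
```

```bash
python3 -c "
from h import *
to([.545,-.0935,.012],-12.3)
timer('s16',.583,-.105);timer('d16',.583,-.105,'side',.065)
W,i=world('s16');C=i.reshape(-1,3).astype(int);P=W.reshape(-1,3)
for lo in range(500,660,10):
  m=(P[:,0]>lo/1e3)&(P[:,0]<lo/1e3+.01)&(P[:,1]>-.15)&(P[:,1]<-.03)&(P[:,2]>.02)&(P[:,2]<.075)&(C.min(1)>120)
  print(lo,m.sum(),P[m].mean(0).round(3) if m.sum() else '')
"
```

```text
t 25.9167 tcp [ 0.5347 -0.0918  0.015 ] z [ 0.001 -0.    -1.   ] head -12.37 F [ 1.  -0.5  0.6] w 44.9
shift [10.4 -0.5  3. ] az -0.07
scene 650 ((583.4783935546875, -97.8664321899414), (130.4998016357422, 84.89500427246094), 2.4950554370880127)
  green 9 [ 0.5371 -0.1027  0.0212]
side 731 ((580.4747314453125, -102.71929931640625), (83.60993957519531, 75.59473419189453), 77.48507690429688)
  green 0 
500 0 
510 9 [ 0.517 -0.118  0.032]
520 0 
530 0 
540 5 [ 0.543 -0.112  0.031]
550 24 [ 0.556 -0.06   0.029]
560 46 [ 0.565 -0.068  0.036]
570 64 [ 0.575 -0.064  0.043]
580 86 [ 0.585 -0.069  0.047]
590 73 [ 0.595 -0.069  0.044]
600 93 [ 0.605 -0.08   0.048]
610 70 [ 0.615 -0.075  0.045]
620 25 [ 0.623 -0.073  0.037]
630 0 
640 1 [ 0.649 -0.141  0.03 ]
650 0
```

Emit:
drive_tool --deltas '[{"tx": 3, "ty": 0, "tz": 0, "ax": 0, "ay": 0, "az": 0, "hand": 45}, {"tx": 3, "ty": 0, "tz": 0, "ax": 0, "ay": 0, "az": 0, "hand": 45}, {"tx": 2, "ty": 0, "tz": 0, "ax": 0, "ay": 0, "az": 0, "hand": 45}, {"tx": 0, "ty": 0, "tz": 0, "ax": 0, "ay": 0, "az": 0, "hand": 45}]'

```text
time: 26.35
tool_pos: [0.5425, -0.0935, 0.0149]
orientation: [0.994, -0.108, 0.0, 0.0]
force: [-0.2, 0.1, -0.6]
width: 0.0449
gripper_force: 0.0
```

Emit:
drive_tool --deltas '[{"tx": 2, "ty": 0, "tz": 0, "ax": 0, "ay": 0, "az": 0, "hand": 45}, {"tx": 2, "ty": 0, "tz": 0, "ax": 0, "ay": 0, "az": 0, "hand": 45}, {"tx": 0, "ty": 0, "tz": 0, "ax": 0, "ay": 0, "az": 0, "hand": 45}]'

```text
time: 26.6
tool_pos: [0.5439, -0.0938, 0.0144]
orientation: [0.994, -0.108, -0.002, -0.0]
force: [-5.6, 0.9, 4.8]
width: 0.045
gripper_force: 2.9
```

Emit:
drive_tool --deltas '[{"tx": 2, "ty": 0, "tz": 0, "ax": 0, "ay": 0, "az": 0, "hand": 45}, {"tx": 0, "ty": 0, "tz": 0, "ax": 0, "ay": 0, "az": 0, "hand": 45}]'

```text
time: 26.77
tool_pos: [0.5439, -0.0938, 0.014]
orientation: [0.994, -0.108, -0.004, -0.0]
force: [-9.7, 2.1, 7.3]
width: 0.045
gripper_force: 5.0
```

Emit:
drive_tool --deltas '[{"tx": -14, "ty": 0, "tz": 0, "ax": 0, "ay": 0, "az": 0, "hand": 45}, {"tx": -20, "ty": 0, "tz": 0, "ax": 0, "ay": 0, "az": 0, "hand": 30}, {"tx": 0, "ty": 0, "tz": 0, "ax": 0, "ay": 0, "az": 0, "hand": 0}, {"tx": 0, "ty": 0, "tz": 0, "ax": 0, "ay": 0, "az": 0, "hand": 0}, {"tx": 0, "ty": 0, "tz": 0, "ax": 0, "ay": 0, "az": 0, "hand": 0}, {"tx": 0, "ty": 0, "tz": 0, "ax": 0, "ay": 0, "az": 0, "hand": 0}]'

```text
time: 27.27
tool_pos: [0.5162, -0.0878, 0.0154]
orientation: [0.994, -0.108, 0.001, 0.0]
force: [-0.1, 0.4, 0.6]
width: 0.0003
gripper_force: 0.0
```

```bash
python3 -c "
from h import *
to([.5439-.0068,-.0938+.0015,.012],-12.3)
timer('s17',.592,-.105);timer('d17',.592,-.105,'side',.065)
z=(save('wrist','w17'),np.load('pics/w17.npz'))[1];K=z['K'];d=z['d'];v,u=np.mgrid[:400,:640]
X=u-K[0,2];Y=v-K[1,2];r=np.maximum(np.hypot(X,Y),1e-6);th=np.minimum(r/K[0,0],1.5)
P=np.stack([np.tan(th)*X/r*d,np.tan(th)*Y/r*d,d],-1);W=(P-z['t'])@z['R'];C=z['im'].astype(int)
g=(C[...,1]>C[...,0]+50)&(C[...,1]>C[...,2]+40)&(W[...,2]<.05)&(W[...,2]>0)&(W[...,0]<.6)
q=W[g];print(len(q),q.mean(0).round(4),cv2.minAreaRect((q[:,:2]*1000).astype(np.float32))) if g.sum()>5 else print(0)
"
```

```text
t 27.2667 tcp [ 0.5162 -0.0878  0.0154] z [ 0.002 -0.    -1.   ] head -12.37 F [-0.1  0.4  0.6] w 0.3
shift [21.4 -0.   3.5] az -0.07
scene 846 ((591.3562622070312, -104.80891418457031), (105.76434326171875, 109.42980194091797), 27.06884765625)
  green 29 [ 0.5503 -0.0898  0.0216]
side 774 ((594.8291015625, -107.63050079345703), (87.19332885742188, 86.44837188720703), 77.7703857421875)
  green 17 [ 0.551  -0.0899  0.0242]
280 [ 0.5504 -0.1001  0.0222] ((550.0775756835938, -100.2882308959961), (28.596330642700195, 3.1430246829986572), 77.70993041992188)
```

Emit:
drive_tool --deltas '[{"tx": 0, "ty": 4.5, "tz": 1.5, "ax": 0, "ay": 0, "az": 0, "hand": 0}, {"tx": 9, "ty": 0, "tz": 0, "ax": 0, "ay": 0, "az": 0, "hand": 0}, {"tx": 9, "ty": 0, "tz": 0, "ax": 0, "ay": 0, "az": 0, "hand": 0}, {"tx": 4, "ty": 0, "tz": 0, "ax": 0, "ay": 0, "az": 0, "hand": 0}, {"tx": 2, "ty": 0, "tz": 0, "ax": 0, "ay": 0, "az": 0, "hand": 0}, {"tx": 0, "ty": 0, "tz": 0, "ax": 0, "ay": 0, "az": 0, "hand": 0}]'

```text
time: 27.92
tool_pos: [0.5369, -0.097, 0.0132]
orientation: [0.994, -0.108, -0.001, -0.0]
force: [-3.4, 0.9, 1.5]
width: 0.0001
gripper_force: 1.4
```

Emit:
drive_tool --deltas '[{"tx": 2, "ty": 0, "tz": 0, "ax": 0, "ay": 0, "az": 0, "hand": 0}, {"tx": 2, "ty": 0, "tz": 0, "ax": 0, "ay": 0, "az": 0, "hand": 0}, {"tx": 0, "ty": 0, "tz": 0, "ax": 0, "ay": 0, "az": 0, "hand": 0}, {"tx": 0, "ty": 0, "tz": 0, "ax": 0, "ay": 0, "az": 0, "hand": 0}]'

```text
time: 28.25
tool_pos: [0.5399, -0.0976, 0.0129]
orientation: [0.994, -0.108, -0.001, -0.0]
force: [-4.6, 0.4, 0.7]
width: 0.0004
gripper_force: 2.2
```

Emit:
drive_tool --deltas '[{"tx": 2, "ty": 0, "tz": 0, "ax": 0, "ay": 0, "az": 0, "hand": 0}, {"tx": 2, "ty": 0, "tz": 0, "ax": 0, "ay": 0, "az": 0, "hand": 0}, {"tx": 2, "ty": 0, "tz": 0, "ax": 0, "ay": 0, "az": 0, "hand": 0}, {"tx": 0, "ty": 0, "tz": 0, "ax": 0, "ay": 0, "az": 0, "hand": 0}, {"tx": 0, "ty": 0, "tz": 0, "ax": 0, "ay": 0, "az": 0, "hand": 0}, {"tx": 0, "ty": 0, "tz": 0, "ax": 0, "ay": 0, "az": 0, "hand": 0}]'

```text
time: 28.75
tool_pos: [0.5412, -0.0978, 0.012]
orientation: [0.994, -0.108, -0.006, -0.001]
force: [-13.9, 3.0, 8.1]
width: 0.0001
gripper_force: 7.4
```

Button bottomed at 14 N. Now I'll back straight off and check.

Emit:
drive_tool --deltas '[{"tx": -6, "ty": 0, "tz": 0, "ax": 0, "ay": 0, "az": 0, "hand": 0}, {"tx": -10, "ty": 0, "tz": 0, "ax": 0, "ay": 0, "az": 0, "hand": 0}, {"tx": -20, "ty": 0, "tz": 0, "ax": 0, "ay": 0, "az": 0, "hand": 0}, {"tx": -25, "ty": 0, "tz": -10, "ax": 0, "ay": 0, "az": 0, "hand": 0}, {"tx": -10, "ty": 0, "tz": -35, "ax": 0, "ay": 0, "az": 0, "hand": 0}, {"tx": 0, "ty": 0, "tz": -40, "ax": 0, "ay": 0, "az": 0, "hand": 0}, {"tx": 0, "ty": 0, "tz": -40, "ax": 0, "ay": 0, "az": 0, "hand": 0}, {"tx": 0, "ty": 0, "tz": -40, "ax": 0, "ay": 0, "az": 0, "hand": 0}, {"tx": 0, "ty": 0, "tz": 0, "ax": 0, "ay": 0, "az": 0, "hand": 0}]'

```text
time: 29.5
tool_pos: [0.4845, -0.0853, 0.1888]
orientation: [0.994, -0.108, 0.01, 0.001]
force: [2.2, -1.1, 1.2]
width: 0.0001
gripper_force: 0.0
```

```bash
python3 -c "
from h import *
c,s=np.cos(np.radians(21.7)),np.sin(np.radians(21.7))
to([.5,-.1,.1],-12.3)
z=(save('wrist','w18'),np.load('pics/w18.npz'))[1];K=z['K'];d=z['d'];v,u=np.mgrid[:400,:640]
X=u-K[0,2];Y=v-K[1,2];r=np.maximum(np.hypot(X,Y),1e-6);th=np.minimum(r/K[0,0],1.5)
P=np.stack([np.tan(th)*X/r*d,np.tan(th)*Y/r*d,d],-1);W=(P-z['t'])@z['R'];C=z['im'].astype(int)
g=(C[...,1]>C[...,0]+50)&(C[...,1]>C[...,2]+40)&(W[...,2]<.05)&(W[...,2]>0)&(W[...,0]<.6)
q=W[g];print('green',len(q),q.mean(0).round(4))
save('side','d18');save('scene','s18')
for fn in('s18','d18'):
  W,i=world(fn);q=W.reshape(-1,3);C=i.reshape(-1,3).astype(int)
  R=lambda m:[np.round(t,1).tolist() for t in cv2.minAreaRect((q[m][:,:2]*1000).astype(np.float32))]
  b=lambda x0,x1,y0,y1,z0,z1:(q[:,0]>x0)&(q[:,0]<x1)&(q[:,1]>y0)&(q[:,1]<y1)&(q[:,2]>z0)&(q[:,2]<z1)
  t=b(.53,.66,-.17,-.03,.045,.075)&(C.min(1)>110); print(fn,'timer top',R(t),q[t][:,2].max())
  x=np.array([np.cos(np.radians(12.3)),-np.sin(np.radians(12.3))]);a=q[t][:,:2]@x; print(' timer back',np.percentile(a,99),'foot line',np.array([.6525-.218*.113,-.113])@x)
  print(' tub',R(b(.41,.53,-.24,-.135,.03,.075)),'bottle',R(b(.63,.71,.05,.13,.09,.14)),'flask',R(b(.54,.70,.12,.31,.11,.15)))
  p=q-[.5312,.1851,0];aa=p[:,:2]@[c,s];l=p[:,:2]@[-s,c]
  y=(C[:,0]>150)&(C[:,1]>120)&(C[:,2]<80)&(p[:,2]>.06)&(p[:,2]<.12)&(aa<-.05)&(aa>-.11)&(abs(l)<.04)
  print(' lip',np.median(aa[y]),np.median(p[y,2]))
"
```

```text
t 29.5 tcp [ 0.4845 -0.0853  0.1888] z [ 0.02  -0.004 -1.   ] head -12.37 F [ 2.2 -1.1  1.2] w 0.1
shift [16.4 11.1 89.1] az -0.07
green 27 [ 0.5488 -0.101   0.0184]
s18 timer top [[593.9, -109.1], [91.5, 61.5], 75.8] 0.06351091506113044
 timer back 0.6328146342665513 foot line 0.6375261302874435
 tub [[461.0, -183.9], [74.6, 71.5], 74.2] bottle [[666.9, 87.5], [35.7, 35.1], 63.9] flask [[624.4, 205.1], [108.6, 138.6], 12.0]
 lip -0.09033664896181168 0.07513124624336727
d18 timer top [[595.4, -108.5], [87.1, 63.0], 77.5] 0.06696648433408031
 timer back 0.6357628787194972 foot line 0.6375261302874435
 tub [[461.2, -185.1], [75.8, 69.0], 82.4] bottle [[668.2, 89.7], [37.4, 43.1], 74.9] flask [[623.8, 204.1], [107.6, 139.5], 11.9]
 lip -0.08106148696596933 0.07748799771153697
```

```bash
python3 -c "
from cell import hand_in
print(hand_in())"
```

```text
the job is handed in; nothing more can be done
None
```

I've handed the job in at about 30 s; checked from depth and forces: toggle on, guard shut, timer about 2 mm or less from the press foot by camera, start bar pushed in at 14 N and released, and tub, bottle and flask half not disturbed.

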